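# Bowl on the scale, then tare

### The job

Get the counter scale ready for weighing out buttons: set the small dark empty glass bowl gently and upright on the middle of the scale's round pan, let go of it, and then press the scale's large round tare button fully down and release it. The bowl stays standing on the pan.

Things in the scene. Friction and masses are not known exactly. Their poses are not given: they have to be found in the camera images.
- bowl_center (a point): The small low round glass bowl: dark grey, open and empty, no handle, 60 mm across at its widest (rounded belly, the sides slightly barrelled), 44 mm high, 0.13 kg, loose on the table. The point is its centre, 22 mm above its underside; z is its upright axis. It is round, so any yaw will do for a grasp across its 60 mm body. A taller knobbly pink glass and a white mug with a handle stand near it and are not wanted.
- pan_center (a point): Middle of the top of the scale's flat round steel pan, 136 mm across, 32 mm above the table. The scale is a grey flat box 216 x 176 mm, fixed on the table; its axes turn with the scale: x points from the control strip towards the pan side, y to the scale's left, z up. A fixed wooden stand 180 mm high stands between scale and bowl, on the robot side: carry over or behind it.
- tare_top (a point): Centre of the top of the scale's tare button: a round white cap, 31 mm across, in a black ring in the left-hand corner (seen from the robot) of the control strip, left of the green display (the small thin black key right of the display is not it). The cap's top stands 33 mm above the table at rest and moves with the cap.
- tare (a joint): Travel of the tare button: 0 m at rest, 0.005 m fully down. A spring returns it; it takes about 2 N to start and 4.5 N fully down, pressed straight down.
There are look-alikes about, which are no part of the job. What is shaped like the part that bears bowl_center but yellow is not meant.

How it is judged:
On the way, in this order (a step that is already met when the one before it is completed fails the run):
1. the bowl stands upright on the pan, the tare button not pressed (horizontal distance between bowl_center and pan_center below 0.03 m and z of bowl_center in the frame of pan_center between 0.016 and 0.028 m and angle between bowl_center's own z axis and vertical below 0.17 rad and value of joint tare below 0.001 m), for 0.2 s.
2. the tare button is pressed down while the bowl, let go, stands on the pan (horizontal distance between bowl_center and pan_center below 0.03 m and z of bowl_center in the frame of pan_center between 0.016 and 0.028 m and angle between bowl_center's own z axis and vertical below 0.17 rad and value of joint tare above 0.0035 m and contact force between the fingers and bowl below 0.2 N), for 0.05 s.
At the end, for the whole second after the job is handed in: The bowl stands at rest and upright (within 10 degrees) on the pan, its centre within 30 mm of the pan's centre, after the tare button was pressed at least 3.5 mm down with the bowl already standing there; the button is up again (all of step 1 and linear speed of bowl below 0.02 m/s); the robot touches nothing.
It fails at once if the tare button is pressed while the bowl is not standing on the pan (value of joint tare above 0.002 m and not (horizontal distance between bowl_center and pan_center below 0.03 m and z of bowl_center in the frame of pan_center between 0.016 and 0.028 m and angle between bowl_center's own z axis and vertical below 0.17 rad)).
It fails at once if the bowl is dropped or banged on the pan (comes down on it faster than 0.6 m/s) (linear speed of bowl above 0.6 m/s and horizontal distance between bowl_center and pan_center below 0.08 m and z of bowl_center in the frame of pan_center below 0.06 m).
It also fails if it takes over 51 s, if anything falls off the work surface, if the arm or the gripper's body presses on something with over 40 N, if the wrist force passes 120 N, or if a joint passes its speed limit or range.

### The arm

A 6-joint arm with a two-finger parallel gripper is mounted at the origin on a cart in front of the work surface, level with it; the furniture and walls round the work are solid. World frame = base frame: x ahead of the robot, y to its left, z up, the work surface at z = 0. Lengths are in m, angles in rad, forces in N, time in s.
With the tool pointing down it reaches from about 0.4 to 0.825 m from the base axis. Payload 7 kg.
Tool frame: the origin (TCP) lies at the very end of the fingers, on their centre line; the grasp point (between the pads) lies 19 mm behind it (grip_depth is the distance from the TCP to the grasp point, in m); z points along the fingers, y is the direction in which the jaws open and shut (so a half turn about z gives the same grasp; the last joint's range is limited). The gripper opens to 88 mm and grips with 3 to 60 N. Pads are 19 mm wide; open, the fingers measure 130 mm over their backs; the gripper's body (78 mm by 193 mm) begins 47 mm behind the grasp point.
Start: joints at [-0.977, 0.359, 0.012, 0, -1.224, -0.288], TCP at [0.203, -0.644, 0.189] pointing down, gripper open.
Joint ranges: [-3.07, 3.07], [-1.43, 2.12], [-1.02, 1.25], [-3.03, 1.67], [-3.05, -0], [-3.03, 3.03]. Speed limits (rad/s): [2.39, 2.39, 3.01, 3.14, 3.14, 3.14].

### API

Orientations are given as [roll, pitch, yaw] about the fixed x, y, z axes, in that order (R = Rz(yaw) Ry(pitch) Rx(roll)).
In Python, from station import get_state, grab_frame, get_calibration, job_done, grip_depth gives the robot as it stands. The module is installed in compiled form; this text tells all that it offers.
- The arm moves only by the shell command python3 -m crank 'ROWS' [FORCE]. ROWS is JSON, a list of rows, each an object with "turn": the turn, a rotation vector about the tool's x, y, z each as a share of 2 pi rad, from -1 to 1, a list of three; "slide": the shift along the tool's x, y, z each as a share of 0.5 m, from -1 to 1, a list of three; "fingers": the opening, from -1 (shut) to 1 (fully open). A call has 1 to 5 rows; each row is the pose to reach, as a shift and turn from the pose commanded when the call began, along the tool's axes at that moment, turning the shorter way round; what a row does not reach only later rows make up. A row lasts 1/12 s, in which the tool goes at most 41.7 mm and 7.16 degrees, less where a joint would pass 70% of its speed; a pose out of reach is approached as far as the arm can. A call with a number of a shift or a turn outside -1 to 1 is refused whole. A call with a gripper value outside its range is refused whole. The fingers move at their own pace and stop on an object; FORCE is the grip in N (left out, the last holds). Time passes only in rows, so rows that repeat a pose let the fingers close. It gives the time, the measured TCP pose, the force and the opening at its end, in the units of the state.
- get_state(): the state, without advancing time (a new reading comes with each control period).
- grab_frame(name): name is "side" or "top"; returns the picture (384x512x3 uint8, red, green, blue); there is no depth.
- get_calibration(name): a dict with "K" (3x3 intrinsics, pixels), "pose" (4x4, takes a point from camera to world coordinates). Camera axes: x right, y up, looking along -z (the intrinsics and any distortion apply to the point x, -y, -z); pixel columns grow to the right and rows downward; lengths in m; the calibration is good to about 2 mm. A picture is of the moment at which its call begins. get_calibration takes no time and is no camera call.
- job_done(): hands the job in, once; it reports no verdict.
The state is a dict: "t": time; "q": joint angles; "qd": joint speeds; "joint_efforts": joint torques, N m; "eef_pos": TCP position; "ee_rot": TCP orientation; "force": force on the tool from outside, world axes, zero at the start; "moment": the same for the moment, N m; "width": finger opening in m.
Only numpy, scipy, OpenCV 4.12 (cv2) and the standard library are available. Lean on these libraries where they do the work, as an engineer would, in place of code of your own. Each camera call takes 0.05 s, during which the arm holds its last target.

## Working session

There is one attempt and no reset: what is moved stays moved. The work goes in short steps, Python scripts to look and compute and a shell command to move; the robot and the scene stay as the last step left them, time stands still between calls to the robot, and variables do not carry over. Pictures are saved under pics/ and viewed, and the job is handed in when it is done.

```bash
mkdir -p pics; python3 - <<'E'
from station import *
import cv2
print(get_state(), grip_depth if not callable(grip_depth) else grip_depth())
for n in ("side","top"):
    f=grab_frame(n); cv2.imwrite(f"pics/{n}0.png",cv2.resize(f[:,:,::-1],(800,600),interpolation=cv2.INTER_CUBIC)); cv2.imwrite(f"pics/{n}0raw.png",f[:,:,::-1])
    print(n,get_calibration(n))
E
```

```text
{'t': 0.0, 'q': array([-9.76863221e-01,  3.59398222e-01,  1.10744209e-02, -3.25314896e-04,
       -1.22409183e+00, -2.88104549e-01]), 'qd': array([-0.00085849,  0.00072827, -0.00046695, -0.00106116,  0.00093283,
        0.00068577]), 'joint_efforts': array([-4.32962734e-04, -5.82717025e+01,  2.93055689e+01,  6.99732721e+00,
        6.94759452e-03, -1.13790884e-04]), 'eef_pos': array([ 0.20303566, -0.64317698,  0.18812665]), 'ee_rot': array([ 3.13995320e+00, -1.66929467e-04, -2.83587475e+00]), 'force': array([0.09099753, 0.00526436, 0.37267645]), 'moment': array([-0.01662835,  0.03920709, -0.01463192]), 'width': 0.0875952907879373} 0.0188
side {'K': array([[361.38474837,   0.        , 255.90433984],
       [  0.        , 361.38474837, 184.16170583],
       [  0.        ,   0.        ,   1.        ]]), 'pose': array([[-0.87313195,  0.20954559, -0.44014911,  0.00606183],
       [-0.48726936, -0.34836457,  0.80075633,  0.92091598],
       [ 0.0144626 ,  0.91363711,  0.40627338,  0.53026453],
       [ 0.        ,  0.        ,  0.        ,  1.        ]])}
top {'K': array([[403.15283796,   0.        , 252.73758863],
       [  0.        , 403.15283796, 198.33749934],
       [  0.        ,   0.        ,   1.        ]]), 'pose': array([[-0.02011991,  0.99298801, -0.11649039,  0.36073555],
       [-0.99977831, -0.02070583, -0.00382166, -0.01011785],
       [-0.00620689,  0.11638767,  0.99318447,  1.15728981],
       [ 0.        ,  0.        ,  0.        ,  1.        ]])}
```

View pics/side0.png

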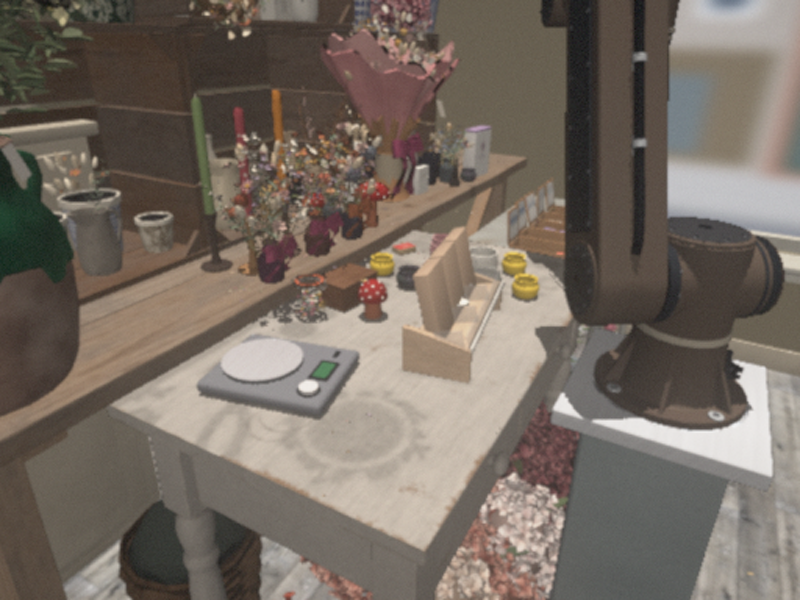

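View pics/top0.png

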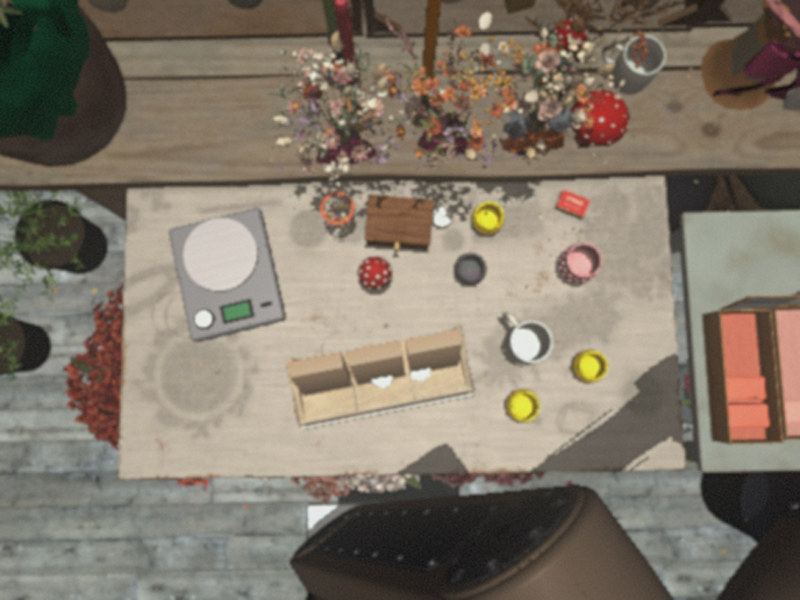

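The top view shows the dark bowl at about (470,269), the pan at about (220,254) and the white tare cap at about (204,319). The stand spans (290–470, 330–425), and the mug is at (528,342). Next I'll enlarge crops around these.

```bash
python3 - <<'E'
import cv2
f=cv2.imread("pics/top0raw.png")
a=cv2.resize(f[120:240,260:400],None,fx=5,fy=5,interpolation=cv2.INTER_CUBIC); cv2.imwrite("pics/c1.png",a)
a=cv2.resize(f[120:230,95:195],None,fx=5,fy=5,interpolation=cv2.INTER_CUBIC); cv2.imwrite("pics/c2.png",a)
f=cv2.imread("pics/side0raw.png")
a=cv2.resize(f[140:275,120:280],None,fx=4,fy=4,interpolation=cv2.INTER_CUBIC); cv2.imwrite("pics/c3.png",a)
E
```

```text
(no output)
```

View pics/c1.png

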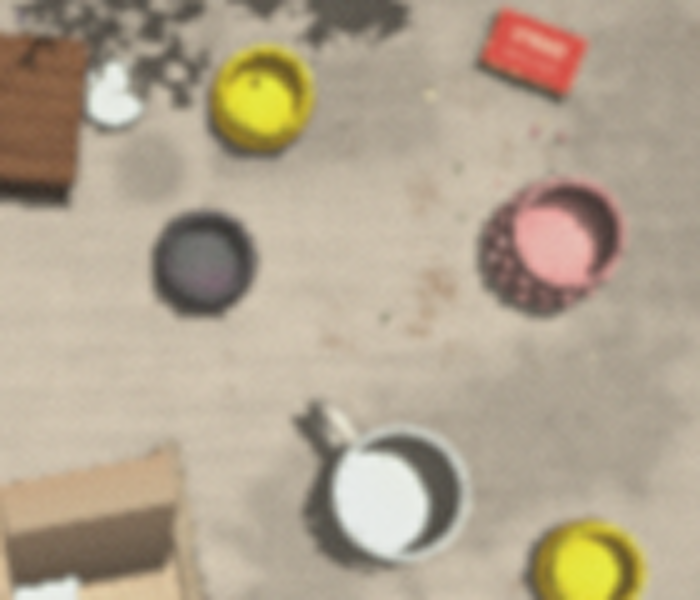

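View pics/c2.png

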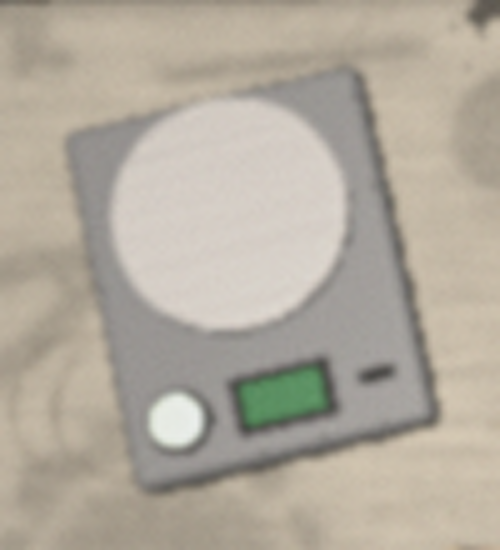

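View pics/c3.png

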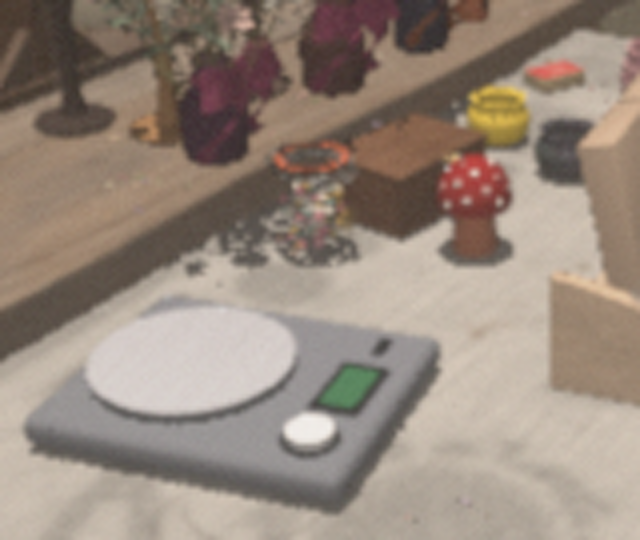

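The bowl's outline centre is at crop (205,262), the pan at (229,213) and the tare cap at (177,420). In the side crop the pan is at (191,359) and the cap at (310,430). The toadstool and the wooden box lie between bowl and scale on the far side.

```bash
cat > h.py <<'E'
from station import *
import numpy as np
def ray(n,u,v,z):
    c=get_calibration(n);K=c["K"];P=c["pose"]
    d=np.array([(u-K[0,2])/K[0,0],-(v-K[1,2])/K[1,1],-1.0])
    d=P[:3,:3]@d;o=P[:3,3]
    return o+d*(z-o[2])/d[2]
def crop(n,u,v,x0,y0,s,z): return ray(n,x0+(u+.5)/s-.5,y0+(v+.5)/s-.5,z)
def proj(n,p):
    c=get_calibration(n);K=c["K"];P=c["pose"]
    q=P[:3,:3].T@(np.array(p)-P[:3,3]); return K[0,0]*q[0]/-q[2]+K[0,2], K[1,1]*-q[1]/-q[2]+K[1,2]
E
python3 - <<'E'
from h import *
r=lambda x:np.round(x,4)
print("bowl",r(crop("top",205,262,260,120,5,.022)))
print("pan",r(crop("top",229,213,95,120,5,.032)), r(crop("side",191,359,120,140,4,.032)))
print("tare",r(crop("top",177,419,95,120,5,.033)), r(crop("side",310,430,120,140,4,.033)))
print("bowl side", r(crop("side",568,151,120,140,4,.022)))
for k,(u,v,z) in dict(standTL=(288,365,.18),standTR=(462,328,.18),standBL=(300,425,.03),standBR=(472,395,.03),mush=(375,273,.1),mushtop=(375,273,.06),mug=(528,342,.09),handle=(508,320,.05)).items(): print(k,r(ray("top",u*.64,v*.64,z)))
for z in (.1,.18): print(z,[r(ray("side",u*.64,v*.64,z)) for u,v in((418,262),(465,230),(374,280))])
E
```

```text
bowl [ 0.5667 -0.1439  0.022 ]
pan [0.6029 0.3117 0.032 ] [0.6029 0.3146 0.032 ]
tare [0.4855 0.3392 0.033 ] [0.4839 0.3422 0.033 ]
bowl side [ 0.5684 -0.1443  0.022 ]
standTL [0.393  0.1608 0.18  ]
standTR [ 0.4448 -0.1102  0.18  ]
standBL [0.2919 0.1659 0.03  ]
standBR [ 0.3383 -0.1393  0.03  ]
mush [0.5487 0.0265 0.1   ]
mushtop [0.5558 0.0279 0.06  ]
mug [ 0.4265 -0.2303  0.09  ]
handle [ 0.4685 -0.205   0.05  ]
0.1 [array([ 0.5043, -0.0625,  0.1   ]), array([ 0.505 , -0.3134,  0.1   ]), array([0.533 , 0.0664, 0.1   ])]
0.18 [array([0.4116, 0.1203, 0.18  ]), array([ 0.4123, -0.0839,  0.18  ]), array([0.435 , 0.2253, 0.18  ])]
```

```bash
cat >> h.py <<'E'
from scipy.spatial.transform import Rotation as Ro
def go(*p):
    s=get_state(); R=Ro.from_euler('xyz',s["ee_rot"]).as_matrix()
    d=R.T@(np.array(p)-s["eef_pos"])
    print("t",round(s["t"],2),"pos",np.round(s["eef_pos"],4),"rpy",np.round(s["ee_rot"],3),"w",round(s["width"],4),"F",np.round(s["force"],1),"-> slide",np.round(d/.5,4),"rows",round(np.linalg.norm(d)/.0417,1))
E
python3 -c "
from h import *
go(.203,-.643,.29); go(.5675,-.144,.26)"
```

```text
t 0.1 pos [ 0.203  -0.6432  0.1882] rpy [ 3.14  -0.    -2.836] w 0.0876 F [0.7 1.7 0.1] -> slide [-1.000e-04  7.000e-04 -2.036e-01] rows 2.4
t 0.1 pos [ 0.203  -0.6432  0.1882] rpy [ 3.14  -0.    -2.836] w 0.0876 F [0.7 1.7 0.1] -> slide [-0.9956  0.733  -0.1426] rows 14.9
```

```bash
python3 -m crank '[{"turn":[0,0,0],"slide":[0,0,-0.2],"fingers":1},{"turn":[0,0,0],"slide":[0,0,-0.2],"fingers":1},{"turn":[0,0,0],"slide":[0,0,-0.2],"fingers":1},{"turn":[0,0,0],"slide":[0,0,-0.2],"fingers":1}]' 10; python3 -c "
from h import *
go(.5675,-.144,.26)"
```

```text
t: 0.43
eef_pos: [0.2037, -0.6457, 0.2949]
ee_rot: [-3.133, 0.001, -2.836]
force: [-0.6, 0.3, 0.3]
width: 0.0874
t 0.43 pos [ 0.2037 -0.6457  0.2949] rpy [-3.133e+00  1.000e-03 -2.836e+00] w 0.0874 F [-0.6  0.3  0.3] -> slide [-0.9961  0.7382  0.0644] rows 14.9
```

```bash
python3 -m crank '[{"turn":[0,0,0],"slide":[-0.3,0.22,0],"fingers":1},{"turn":[0,0,0],"slide":[-0.3,0.22,0],"fingers":1},{"turn":[0,0,0],"slide":[-0.3,0.22,0],"fingers":1},{"turn":[0,0,0],"slide":[-0.3,0.22,0],"fingers":1},{"turn":[0,0,0],"slide":[-0.3,0.22,0],"fingers":1}]'; python3 -c "
from h import *
go(.5675,-.144,.26)"
```

```text
t: 0.85
eef_pos: [0.3147, -0.4904, 0.2889]
ee_rot: [3.141, 0.001, -2.834]
force: [-0.5, -0.7, 1.1]
width: 0.0873
t 0.85 pos [ 0.3147 -0.4904  0.2889] rpy [ 3.141e+00  1.000e-03 -2.834e+00] w 0.0873 F [-0.5 -0.7  1.1] -> slide [-0.6913  0.5073  0.0585] rows 10.3
```

```bash
python3 -m crank '[{"turn":[0,0,0],"slide":[-0.33,0.24,0],"fingers":1},{"turn":[0,0,0],"slide":[-0.33,0.24,0],"fingers":1},{"turn":[0,0,0],"slide":[-0.33,0.24,0],"fingers":1},{"turn":[0,0,0],"slide":[-0.33,0.24,0],"fingers":1},{"turn":[0,0,0],"slide":[-0.33,0.24,0],"fingers":1}]'; python3 -c "
from h import *
go(.5675,-.144,.26)"
```

```text
t: 1.27
eef_pos: [0.435, -0.3273, 0.2888]
ee_rot: [3.141, -0.0, -2.836]
force: [1.5, -0.3, -0.5]
width: 0.0877
t 1.27 pos [ 0.435  -0.3273  0.2888] rpy [ 3.141 -0.    -2.836] w 0.0877 F [ 1.5 -0.3 -0.5] -> slide [-0.3631  0.2697  0.0576] rows 5.5
```

```bash
python3 -m crank '[{"turn":[0,0,0],"slide":[-0.363,0.27,0.058],"fingers":1},{"turn":[0,0,0],"slide":[-0.363,0.27,0.058],"fingers":1},{"turn":[0,0,0],"slide":[-0.363,0.27,0.058],"fingers":1},{"turn":[0,0,0],"slide":[-0.363,0.27,0.058],"fingers":1},{"turn":[0,0,0],"slide":[-0.363,0.27,0.058],"fingers":1}]'; python3 -c "
from h import *
go(.5675,-.144,.26)"
```

```text
t: 1.68
eef_pos: [0.5558, -0.16, 0.2621]
ee_rot: [3.141, -0.0, -2.836]
force: [0.0, -0.8, 0.1]
width: 0.0878
t 1.68 pos [ 0.5558 -0.16    0.2621] rpy [ 3.141 -0.    -2.836] w 0.0878 F [ 0.  -0.8  0.1] -> slide [-0.0319  0.0234  0.0042] rows 0.5
```

```bash
python3 -m crank '[{"turn":[0,0,0],"slide":[-0.032,0.0235,0],"fingers":1},{"turn":[0,0,0],"slide":[-0.032,0.0235,0.08],"fingers":1},{"turn":[0,0,0],"slide":[-0.032,0.0235,0.16],"fingers":1},{"turn":[0,0,0],"slide":[-0.032,0.0235,0.24],"fingers":1},{"turn":[0,0,0],"slide":[-0.032,0.0235,0.32],"fingers":1}]'; python3 - <<'E'
from h import *
import cv2
for n in("side","top"):
    cv2.imwrite(f"pics/{n}1.png",cv2.resize(grab_frame(n)[:,:,::-1],(800,600)))
go(.5675,-.144,.006)
E
```

```text
t: 2.1
eef_pos: [0.5665, -0.1455, 0.1007]
ee_rot: [3.141, 0.0, -2.835]
force: [0.0, -0.8, -0.2]
width: 0.0875
t 2.2 pos [ 0.5617 -0.1455  0.0958] rpy [ 3.137 -0.012 -2.837] w 0.0877 F [-0.6 -0.1 -0.5] -> slide [-0.0142 -0.0015  0.1795] rows 2.2
```

View pics/side1.png

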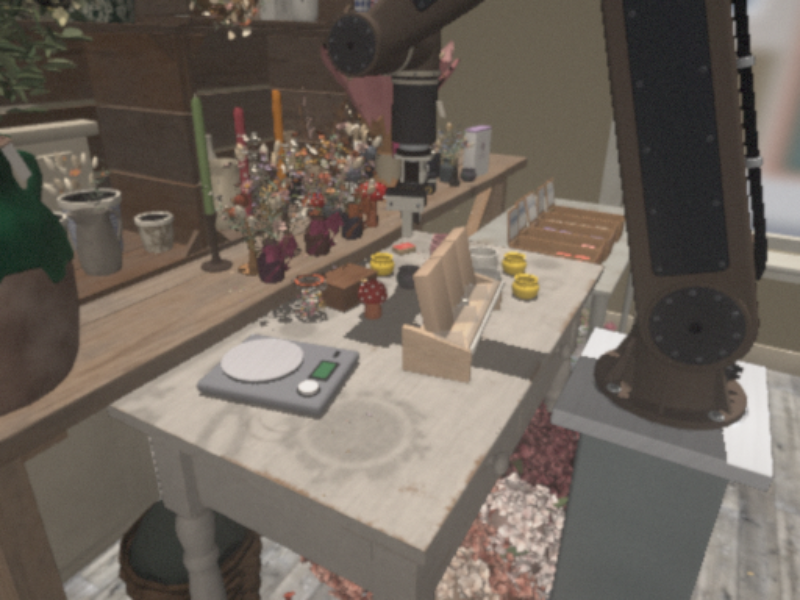

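View pics/top1.png

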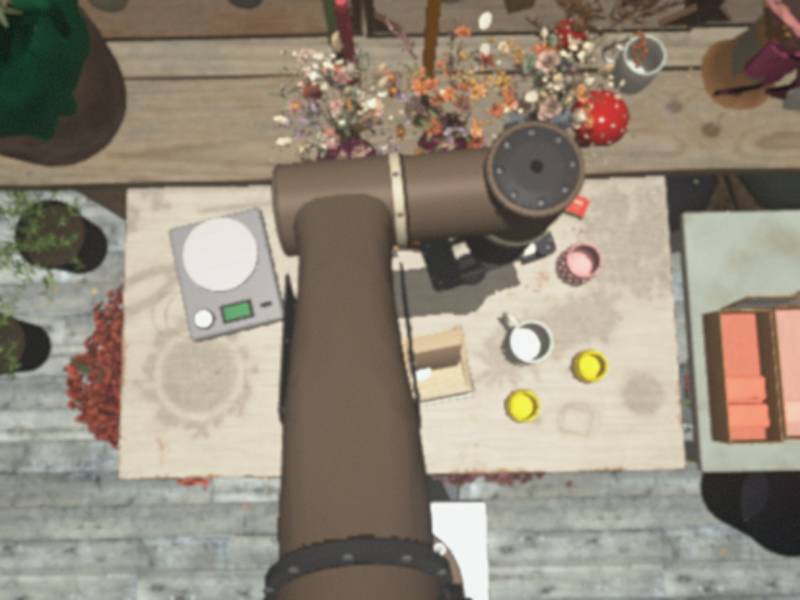

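The gripper hangs over the bowl, jaws along y and clear of the stand, mug and box. I'll let it settle and take a fresh reading.

```bash
python3 -m crank '[{"turn":[0,0,0],"slide":[0,0,0],"fingers":1},{"turn":[0,0,0],"slide":[0,0,0],"fingers":1},{"turn":[0,0,0],"slide":[0,0,0],"fingers":1}]'; python3 - <<'E'
from h import *
go(.5675,-.144,.006)
E
```

```text
t: 2.45
eef_pos: [0.569, -0.1462, 0.1056]
ee_rot: [-3.14, 0.004, -2.836]
force: [-0.1, 0.1, 0.8]
width: 0.0876
t 2.45 pos [ 0.569  -0.1462  0.1056] rpy [-3.14   0.004 -2.836] w 0.0876 F [-0.1  0.1  0.8] -> slide [0.0025 0.0054 0.1991] rows 2.4
```

```bash
python3 -m crank '[{"turn":[0,0,0],"slide":[0,0,0.02],"fingers":1},{"turn":[0,0,0],"slide":[0,0.003,0.05],"fingers":1},{"turn":[0,0,0],"slide":[0,0.003,0.08],"fingers":1},{"turn":[0,0,0],"slide":[0,0.003,0.11],"fingers":1},{"turn":[0,0,0],"slide":[0,0.003,0.13],"fingers":1}]';python3 -m crank '[{"turn":[0,0,0],"slide":[0,0,0],"fingers":1},{"turn":[0,0,0],"slide":[0,0,0],"fingers":1},{"turn":[0,0,0],"slide":[0,0,0],"fingers":1}]'; python3 -m crank '[{"turn":[0,0,0],"slide":[0,0,0],"fingers":1},{"turn":[0,0,0],"slide":[0,0,0],"fingers":1},{"turn":[0,0,0],"slide":[0,0,0],"fingers":1}]'; python3 - <<'E'
from h import *
go(.5675,-.144,.006)
E
```

```text
t: 2.87
eef_pos: [0.5667, -0.1445, 0.0372]
ee_rot: [-3.142, 0.001, -2.836]
force: [0.8, -0.5, 0.2]
width: 0.0873
t: 3.12
eef_pos: [0.5675, -0.1446, 0.0387]
ee_rot: [-3.141, 0.002, -2.836]
force: [-0.6, -0.5, -0.6]
width: 0.0877
t: 3.37
eef_pos: [0.567, -0.1445, 0.0382]
ee_rot: [-3.141, 0.001, -2.836]
force: [0.1, 0.1, -0.7]
width: 0.0875
t 3.37 pos [ 0.567  -0.1445  0.0382] rpy [-3.141e+00  1.000e-03 -2.836e+00] w 0.0875 F [ 0.1  0.1 -0.7] -> slide [-0.0012  0.0007  0.0645] rows 0.8
```

Centred, with 14 mm clear each side. I'll descend and close gently.

```bash
python3 -m crank '[{"turn":[0,0,0],"slide":[0,0,0.02],"fingers":1},{"turn":[0,0,0],"slide":[0,0,0.04],"fingers":1},{"turn":[0,0,0],"slide":[0,0,0.056],"fingers":1},{"turn":[0,0,0],"slide":[0,0,0.064],"fingers":1},{"turn":[0,0,0],"slide":[0,0,0.064],"fingers":1}]'; python3 -m crank '[{"turn":[0,0,0],"slide":[0,0,0],"fingers":0.3},{"turn":[0,0,0],"slide":[0,0,0],"fingers":0.1},{"turn":[0,0,0],"slide":[0,0,0],"fingers":-0.1},{"turn":[0,0,0],"slide":[0,0,0],"fingers":-0.3},{"turn":[0,0,0],"slide":[0,0,0],"fingers":-0.5}]' 15;  python3 -m crank '[{"turn":[0,0,0],"slide":[0,0,0],"fingers":-0.5},{"turn":[0,0,0],"slide":[0,0,0],"fingers":-0.5},{"turn":[0,0,0],"slide":[0,0,0],"fingers":-0.5}]' 15
```

```text
t: 3.78
eef_pos: [0.5653, -0.1446, 0.0037]
ee_rot: [3.141, -0.003, -2.836]
force: [0.3, 0.4, -0.4]
width: 0.0878
t: 4.2
eef_pos: [0.5668, -0.1445, 0.0059]
ee_rot: [-3.141, 0.001, -2.836]
force: [-0.3, -0.2, -1.4]
width: 0.0601
t: 4.45
eef_pos: [0.5672, -0.144, 0.0064]
ee_rot: [3.141, 0.001, -2.836]
force: [-0.1, 0.7, 1.4]
width: 0.0398
```

The opening went through 60 mm to 40 mm, so the bowl may not be held. I'll look.

```bash
python3 -m crank '[{"turn":[0,0,0],"slide":[0,0,0],"fingers":-0.5}]'; python3 - <<'E'
from h import *
import cv2
f=grab_frame("side")[:,:,::-1];g=grab_frame("top")[:,:,::-1]
cv2.imwrite("pics/s2.png",cv2.resize(f[100:220,200:350],None,fx=5,fy=5,interpolation=cv2.INTER_CUBIC))
cv2.imwrite("pics/t2.png",cv2.resize(g[100:240,240:400],None,fx=4,fy=4,interpolation=cv2.INTER_CUBIC))
print(get_state()["width"])
E
```

```text
t: 4.53
eef_pos: [0.5672, -0.144, 0.0063]
ee_rot: [-3.142, 0.001, -2.836]
force: [0.3, 1.7, 0.8]
width: 0.0331
0.02572259313574755
```

View pics/s2.png

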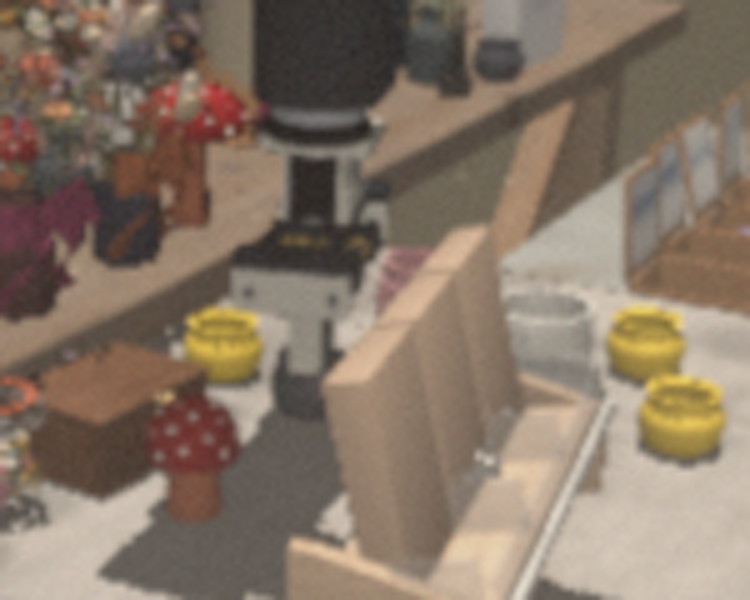

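View pics/t2.png

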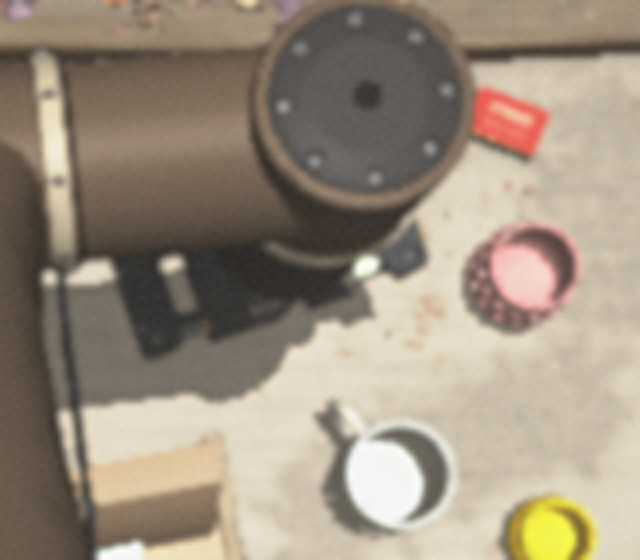

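```bash
python3 -m crank '[{"turn":[0,0,0],"slide":[0,0,0],"fingers":0},{"turn":[0,0,0],"slide":[0,0,0],"fingers":0},{"turn":[0,0,0],"slide":[0,0,0],"fingers":0},{"turn":[0,0,0],"slide":[0,0,0],"fingers":0}]' 15;  python3 -m crank '[{"turn":[0,0,0],"slide":[0,0,-0.03],"fingers":0},{"turn":[0,0,0],"slide":[0,0,-0.08],"fingers":0},{"turn":[0,0,0],"slide":[0,0,-0.13],"fingers":0},{"turn":[0,0,0],"slide":[0,0,-0.18],"fingers":0},{"turn":[0,0,0],"slide":[0,0,-0.23],"fingers":0}]'; python3 - <<'E'
from h import *
import cv2
f=grab_frame("side")[:,:,::-1];g=grab_frame("top")[:,:,::-1]
cv2.imwrite("pics/s3.png",cv2.resize(f[100:220,200:350],None,fx=5,fy=5,interpolation=cv2.INTER_CUBIC))
cv2.imwrite("pics/t3.png",cv2.resize(g[100:240,240:400],None,fx=4,fy=4,interpolation=cv2.INTER_CUBIC))
print(get_state()["width"])
E
```

```text
t: 4.97
eef_pos: [0.5664, -0.1447, 0.0054]
ee_rot: [3.141, -0.0, -2.836]
force: [-1.0, 1.1, -0.5]
width: 0.0425
t: 5.38
eef_pos: [0.5663, -0.1447, 0.1216]
ee_rot: [3.142, -0.001, -2.836]
force: [0.3, -0.7, 0.2]
width: 0.044
0.043790287814130795
```

View pics/s3.png

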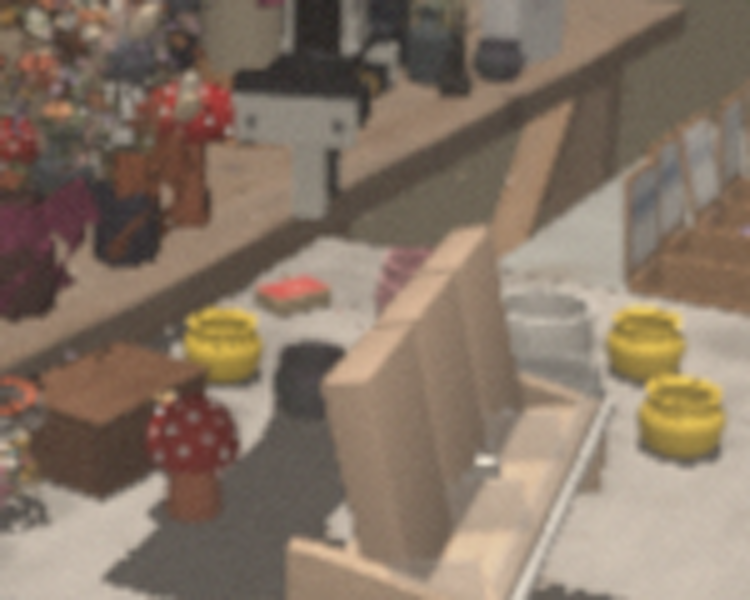

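View pics/t3.png

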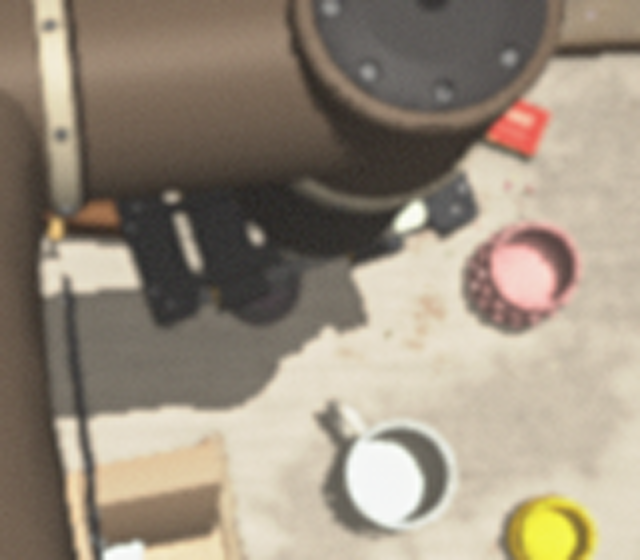

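The bowl is still upright but has slid a little, partly hidden under the gripper. I'll move aside and re-measure it.

```bash
python3 -m crank '[{"turn":[0,0,0],"slide":[-0.05,-0.015,-0.02],"fingers":1},{"turn":[0,0,0],"slide":[-0.1,-0.03,-0.05],"fingers":1},{"turn":[0,0,0],"slide":[-0.134,-0.042,-0.06],"fingers":1},{"turn":[0,0,0],"slide":[-0.134,-0.042,-0.06],"fingers":1},{"turn":[0,0,0],"slide":[-0.134,-0.042,-0.06],"fingers":1}]'; python3 - <<'E'
from h import *
import cv2
f=grab_frame("side")[:,:,::-1];g=grab_frame("top")[:,:,::-1]
cv2.imwrite("pics/s4.png",cv2.resize(f[140:220,220:320],None,fx=7,fy=7,interpolation=cv2.INTER_CUBIC))
cv2.imwrite("pics/t4.png",cv2.resize(g[120:220,260:360],None,fx=6,fy=6,interpolation=cv2.INTER_CUBIC))
E
```

```text
t: 5.9
eef_pos: [0.637, -0.1444, 0.1495]
ee_rot: [3.141, -0.001, -2.836]
force: [-0.5, 0.1, -0.6]
width: 0.0713
```

View pics/s4.png

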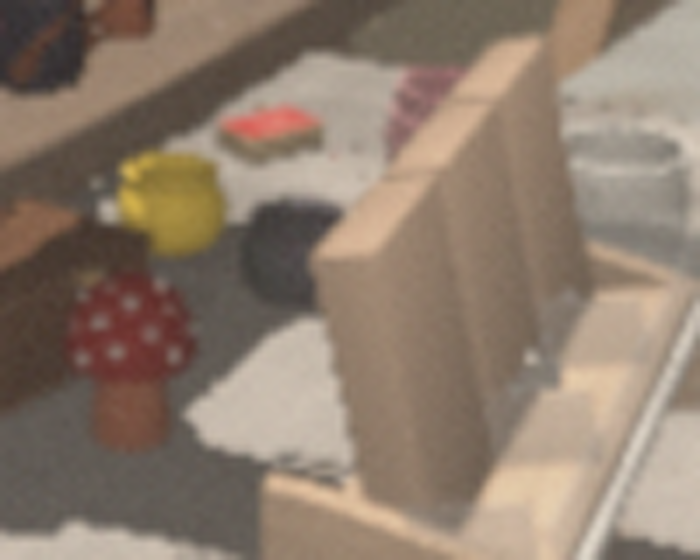

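View pics/t4.png

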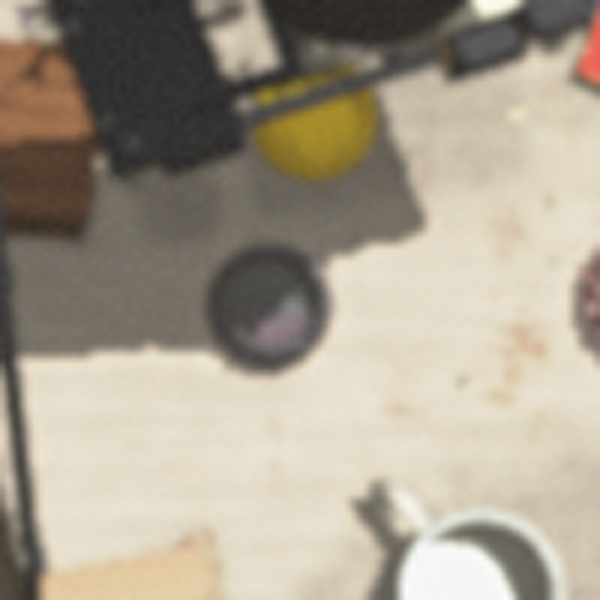

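The bowl now stands clear at crop (268,307). Converting to world.

```bash
python3 - <<'E'
from h import *
p=crop("top",268,307,260,120,6,.022); print(p)
print("old",crop("top",205,262,260,120,5,.022))
print([ (np.array(proj("top",p))-[260,120])*6, (np.array(proj("side",p))-[220,140])*7])
for z in(.0,.044): print((np.array(proj("side",[p[0],p[1],z]))-[220,140])*7)
E
```

```text
[ 0.57013861 -0.15443452  0.022     ]
old [ 0.56673976 -0.14389727  0.022     ]
[array([265.5, 304.5]), array([297.70202362, 254.4487033 ])]
[296.78161493 293.19831164]
[298.63502157 215.16908172]
```

```bash
python3 - <<'E'
from h import *
for y in(-.122,-.144,-.157):
  print(y,[np.round((np.array(proj("side",[.5665,y,z]))-[200,100])*5,0) for z in (.006,.1216,.13)])
E
```

```text
-0.122 [array([295., 418.]), array([298., 265.]), array([298., 254.])]
-0.144 [array([310., 408.]), array([313., 257.]), array([314., 245.])]
-0.157 [array([318., 402.]), array([322., 251.]), array([322., 240.])]
```

The fingertips in the side view look about 30 mm higher than the reported TCP. I'll check that on an enlarged crop.

```bash
python3 - <<'E'
from h import *
import cv2
s=get_state();p=s["eef_pos"];print(p,s["width"],s["ee_rot"])
ty=np.array([-.3,.954,0])
f=grab_frame("side")[:,:,::-1].copy()
x0,y0=200,60
a=cv2.resize(f[y0:y0+110,x0:x0+110],None,fx=7,fy=7,interpolation=cv2.INTER_CUBIC)
cv2.imwrite("pics/s5.png",a[:600])
a=a.copy()
for sg in(-1,1):
  for h in (0,.019,.066):
    q=p+sg*ty*s["width"]/2+[0,0,h]
    u=(np.array(proj("side",q))-[x0,y0])*7
    print(sg,h,u); cv2.circle(a,(int(u[0]),int(u[1])),4,(0,255,0) if sg>0 else (0,0,255),-1)
cv2.imwrite("pics/s5m.png",a[:600])
E
```

```text
[ 0.63566176 -0.14439544  0.14939138] 0.07950282041475798 [ 3.14076599e+00 -1.84951258e-03 -2.83614368e+00]
-1 0 [337.55284714 541.98031358]
-1 0.019 [337.7661408  506.60685784]
-1 0.066 [338.30469765 417.29047996]
1 0 [301.82025978 586.94871621]
1 0.019 [301.82363199 549.82539069]
1 0.066 [301.83215673 455.97976662]
```

View pics/s5m.png

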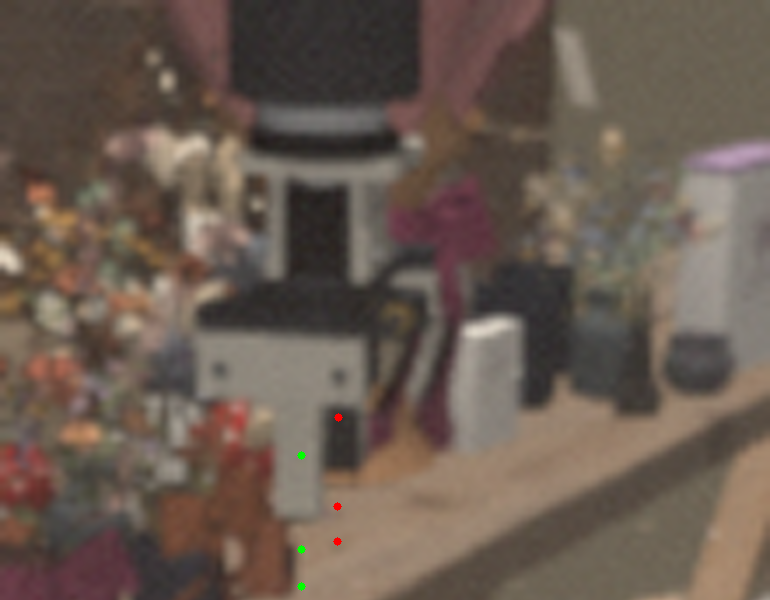

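View pics/s5.png

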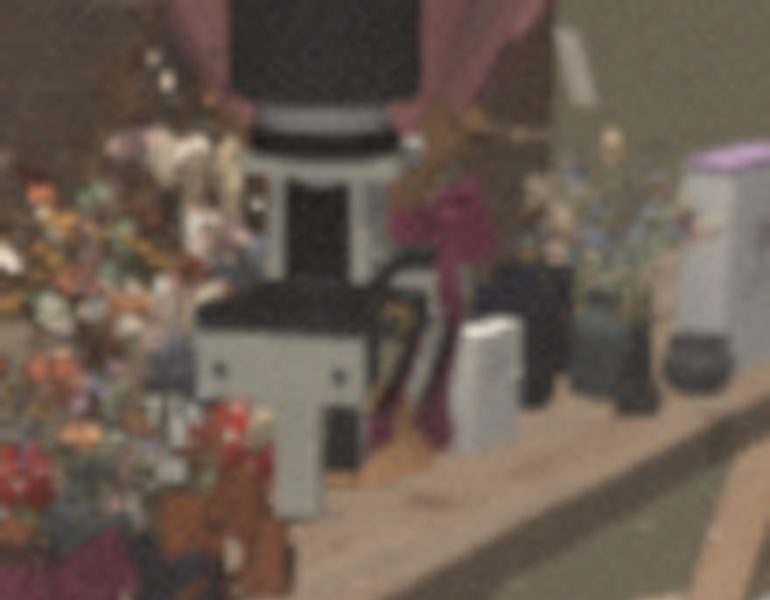

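```bash
python3 - <<'E'
from h import *
import cv2
s=get_state();p=s["eef_pos"]
ty=np.array([-.3,.954,0])
f=grab_frame("top")[:,:,::-1].copy()
x0,y0=230,60
a=cv2.resize(f[y0:y0+100,x0:x0+140],None,fx=5.5,fy=5.5,interpolation=cv2.INTER_CUBIC)
for sg in(-1,1):
  for h,w in ((0,.04),(.037,.04),(.066+.03,.0965)):
    q=p+sg*ty*w+[0,0,h]
    u=(np.array(proj("top",q))-[x0,y0])*5.5
    print(sg,h,u); cv2.circle(a,(int(u[0]),int(u[1])),4,(0,255,0) if sg>0 else (0,0,255),-1)
cv2.imwrite("pics/t5m.png",a[:600])
E
```

```text
-1 0 [496.04651558 393.54073077]
-1 0.037 [509.21372676 370.41789714]
-1 0.096 [657.90719745 288.26924255]
1 0 [333.87551914 447.30397055]
1 0.037 [341.08171105 426.1101006 ]
1 0.096 [227.03004265 430.78058224]
```

View pics/t5m.png

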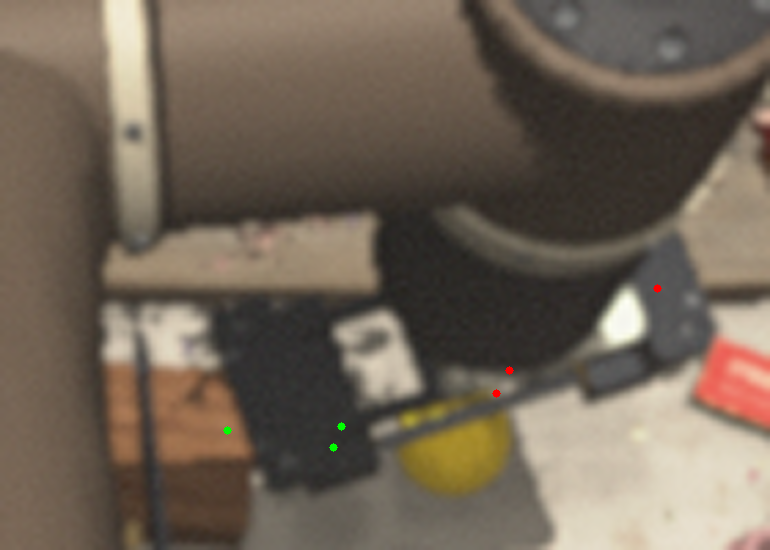

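In the side view the real fingertips end about 38 mm above the reported TCP. That explains the jaws closing at rim height instead of on the bowl's body. Laterally the two agree to within a few mm. I'll go back over the bowl and find the real height by touch and by picture.

```bash
python3 -c "
from h import *
go(.570,-.150,.10)"
```

```text
t 6.1 pos [ 0.6357 -0.1444  0.15  ] rpy [ 3.141e+00 -1.000e-03 -2.836e+00] w 0.0858 F [-0.8 -0.2  0.3] -> slide [0.1287 0.0289 0.1001] rows 2.0
```

```bash
python3 -m crank '[{"turn":[0,0,0],"slide":[0.045,0.01,0.02],"fingers":1},{"turn":[0,0,0],"slide":[0.09,0.02,0.05],"fingers":1},{"turn":[0,0,0],"slide":[0.128,0.029,0.08],"fingers":1},{"turn":[0,0,0],"slide":[0.128,0.029,0.1],"fingers":1},{"turn":[0,0,0],"slide":[0.128,0.029,0.1],"fingers":1}]';python3 -m crank '[{"turn":[0,0,0],"slide":[0,0,0.02],"fingers":1},{"turn":[0,0,0],"slide":[0,0,0.05],"fingers":1},{"turn":[0,0,0],"slide":[0,0,0.08],"fingers":1},{"turn":[0,0,0],"slide":[0,0,0.1],"fingers":1},{"turn":[0,0,0],"slide":[0,0,0.1],"fingers":1}]'; python3 -m crank '[{"turn":[0,0,0],"slide":[0,0,0],"fingers":1},{"turn":[0,0,0],"slide":[0,0,0],"fingers":1},{"turn":[0,0,0],"slide":[0,0,0],"fingers":1}]'; python3 - <<'E'
from h import *
import cv2
go(.570,-.150,.006)
f=grab_frame("side")[:,:,::-1];g=grab_frame("top")[:,:,::-1]
cv2.imwrite("pics/s6.png",cv2.resize(f[120:205,220:320],None,fx=7,fy=7,interpolation=cv2.INTER_CUBIC))
cv2.imwrite("pics/t6.png",cv2.resize(g[100:220,240:380],None,fx=5,fy=5,interpolation=cv2.INTER_CUBIC))
E
```

```text
t: 6.52
eef_pos: [0.5689, -0.1498, 0.0989]
ee_rot: [3.14, -0.003, -2.836]
force: [0.1, 0.1, 0.3]
width: 0.0876
t: 6.93
eef_pos: [0.5706, -0.1497, 0.0483]
ee_rot: [3.141, -0.003, -2.836]
force: [-0.3, 0.8, -0.4]
width: 0.0874
t: 7.18
eef_pos: [0.5723, -0.1499, 0.0515]
ee_rot: [-3.141, 0.001, -2.836]
force: [0.8, 0.4, 0.8]
width: 0.0876
t 7.18 pos [ 0.5723 -0.1499  0.0515] rpy [-3.141e+00  1.000e-03 -2.836e+00] w 0.0876 F [0.8 0.4 0.8] -> slide [0.0046 0.0012 0.091 ] rows 1.1
```

View pics/s6.png

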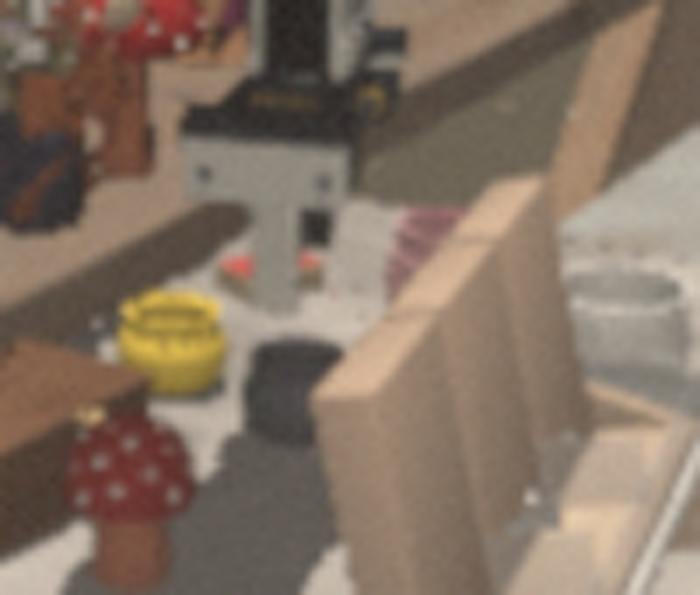

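View pics/t6.png

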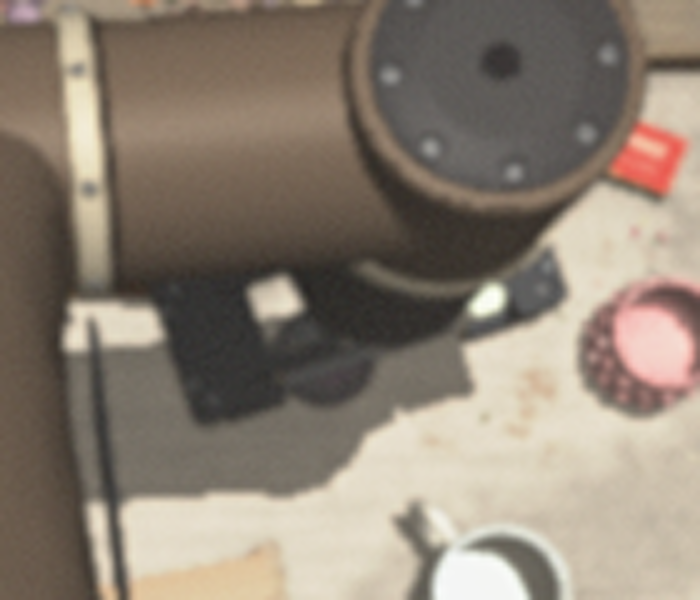

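The tips show well above the bowl at reported z = 0.0515: near tip at (275,305), bowl centred at about (297,390). That confirms the height offset, and the jaw line is within 3–4 mm of the bowl. I'll descend in checked steps.

```bash
python3 -m crank '[{"turn":[0,0,0],"slide":[0.006,-0.006,0.02],"fingers":1},{"turn":[0,0,0],"slide":[0.006,-0.006,0.045],"fingers":1},{"turn":[0,0,0],"slide":[0.006,-0.006,0.07],"fingers":1},{"turn":[0,0,0],"slide":[0.006,-0.006,0.095],"fingers":1},{"turn":[0,0,0],"slide":[0.006,-0.006,0.11],"fingers":1}]'; python3 -m crank '[{"turn":[0,0,0],"slide":[0,0,0],"fingers":1},{"turn":[0,0,0],"slide":[0,0,0],"fingers":1},{"turn":[0,0,0],"slide":[0,0,0],"fingers":1}]'; python3 - <<'E'
from h import *
import cv2
go(.570,-.154,-.03)
f=grab_frame("side")[:,:,::-1];g=grab_frame("top")[:,:,::-1]
cv2.imwrite("pics/s7.png",cv2.resize(f[120:205,220:320],None,fx=7,fy=7,interpolation=cv2.INTER_CUBIC))
E
```

```text
t: 7.7
eef_pos: [0.5684, -0.1538, -0.0061]
ee_rot: [3.141, -0.001, -2.836]
force: [-0.3, -0.7, 0.5]
width: 0.0873
t: 7.95
eef_pos: [0.5699, -0.1537, -0.0039]
ee_rot: [-3.141, 0.001, -2.836]
force: [-0.7, -0.3, 0.5]
width: 0.0876
t 7.95 pos [ 0.5699 -0.1537 -0.0039] rpy [-3.141e+00  1.000e-03 -2.836e+00] w 0.0876 F [-0.7 -0.3  0.5] -> slide [-0.     -0.0006  0.0521] rows 0.6
```

View pics/s7.png

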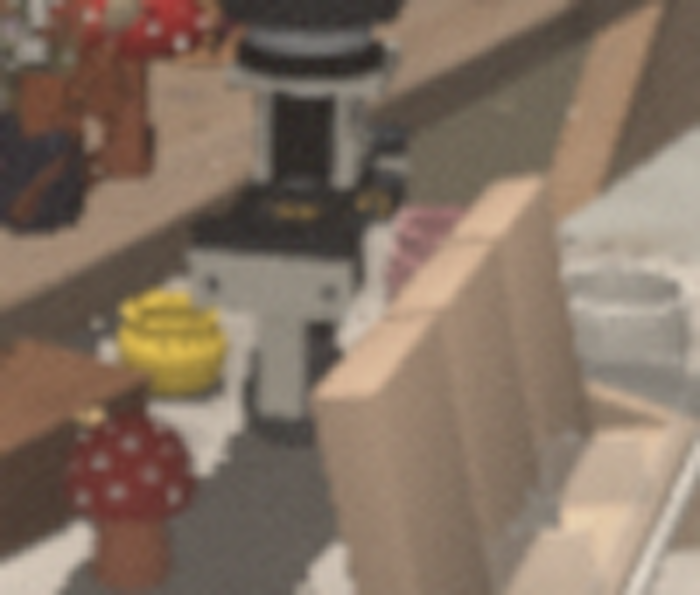

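No contact at reported z = −0.004, so the offset is real. I'll keep going down, watching the force.

```bash
python3 -c "
from h import *
print((np.array(proj('side',[.570-.3*.055,-.154+.954*.055,0]))-[220,120])*7, (np.array(proj('side',[.570-.3*.055,-.154+.954*.055,0.02]))-[220,120])*7)"
python3 -m crank '[{"turn":[0,0,0],"slide":[0,0,0.01],"fingers":1},{"turn":[0,0,0],"slide":[0,0,0.02],"fingers":1},{"turn":[0,0,0],"slide":[0,0,0.03],"fingers":1},{"turn":[0,0,0],"slide":[0,0,0.036],"fingers":1},{"turn":[0,0,0],"slide":[0,0,0.036],"fingers":1}]'; python3 -m crank '[{"turn":[0,0,0],"slide":[0,0,0.004],"fingers":1},{"turn":[0,0,0],"slide":[0,0,0.004],"fingers":1}]';python3 -m crank '[{"turn":[0,0,0],"slide":[0,0,0.004],"fingers":1},{"turn":[0,0,0],"slide":[0,0,0.004],"fingers":1}]'
```

```text
[276.23184598 476.05759909] [276.9690687  439.74665922]
t: 8.47
eef_pos: [0.5687, -0.1536, -0.0235]
ee_rot: [3.141, -0.002, -2.836]
force: [-0.2, 0.4, -0.7]
width: 0.0876
t: 8.63
eef_pos: [0.5693, -0.1536, -0.0248]
ee_rot: [3.141, -0.0, -2.836]
force: [-1.0, 0.1, -0.4]
width: 0.0876
t: 8.8
eef_pos: [0.5693, -0.1536, -0.0266]
ee_rot: [3.141, -0.0, -2.836]
force: [0.4, -0.6, -0.4]
width: 0.0875
```

```bash
python3 -m crank '[{"turn":[0,0,0],"slide":[0,0,0.004],"fingers":1},{"turn":[0,0,0],"slide":[0,0,0.004],"fingers":1}]'; python3 -m crank '[{"turn":[0,0,0],"slide":[0,0,0.003],"fingers":1},{"turn":[0,0,0],"slide":[0,0,0.003],"fingers":1},{"turn":[0,0,0],"slide":[0,0,0.003],"fingers":1}]'; python3 - <<'E'
from h import *
import cv2
go(.570,-.154,-.03)
f=grab_frame("side")[:,:,::-1]
cv2.imwrite("pics/s8.png",cv2.resize(f[140:200,230:310],None,fx=9,fy=9,interpolation=cv2.INTER_CUBIC))
E
```

```text
t: 8.97
eef_pos: [0.5693, -0.1536, -0.0287]
ee_rot: [3.141, -0.0, -2.836]
force: [0.3, 0.8, -0.4]
width: 0.0878
t: 9.22
eef_pos: [0.5694, -0.1536, -0.03]
ee_rot: [3.142, -0.0, -2.836]
force: [0.3, 0.1, 0.8]
width: 0.0873
t 9.22 pos [ 0.5694 -0.1536 -0.03  ] rpy [ 3.142 -0.    -2.836] w 0.0873 F [0.3 0.1 0.8] -> slide [-0.001  -0.0011  0.    ] rows 0.0
```

View pics/s8.png

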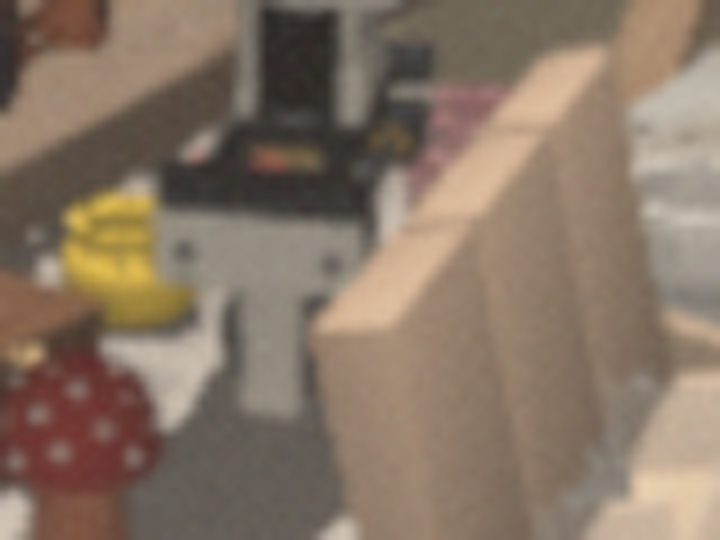

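The tip is at (270,415), about 6 mm above the table, with the pads around the belly. Closing.

```bash
python3 -m crank '[{"turn":[0,0,0],"slide":[0,0,0],"fingers":0.2},{"turn":[0,0,0],"slide":[0,0,0],"fingers":0.2},{"turn":[0,0,0],"slide":[0,0,0],"fingers":0.2},{"turn":[0,0,0],"slide":[0,0,0],"fingers":0.2},{"turn":[0,0,0],"slide":[0,0,0],"fingers":0.2}]' 15;  python3 -m crank '[{"turn":[0,0,0],"slide":[0,0,0],"fingers":0.2},{"turn":[0,0,0],"slide":[0,0,0],"fingers":0.2},{"turn":[0,0,0],"slide":[0,0,0],"fingers":0.2}]'
```

```text
t: 9.68
eef_pos: [0.5695, -0.1536, -0.0299]
ee_rot: [-3.142, 0.0, -2.836]
force: [0.1, -0.2, -0.0]
width: 0.0601
t: 9.93
eef_pos: [0.5695, -0.1537, -0.0299]
ee_rot: [-3.141, 0.0, -2.836]
force: [-0.6, 0.3, 1.0]
width: 0.0586
```

```bash
python3 -m crank '[{"turn":[0,0,0],"slide":[0,0,0],"fingers":0},{"turn":[0,0,0],"slide":[0,0,0],"fingers":0},{"turn":[0,0,0],"slide":[0,0,0],"fingers":0}]' 20; python3 -m crank '[{"turn":[0,0,0],"slide":[0,0,-0.01],"fingers":0},{"turn":[0,0,0],"slide":[0,0,-0.03],"fingers":0},{"turn":[0,0,0],"slide":[0,0,-0.05],"fingers":0},{"turn":[0,0,0],"slide":[0,0,-0.07],"fingers":0},{"turn":[0,0,0],"slide":[0,0,-0.08],"fingers":0}]';  python3 - <<'E'
from h import *
import cv2
go(.570,-.154,.22)
f=grab_frame("side")[:,:,::-1]
cv2.imwrite("pics/s9.png",cv2.resize(f[130:200,230:310],None,fx=8,fy=8,interpolation=cv2.INTER_CUBIC))
E
```

```text
t: 10.18
eef_pos: [0.5695, -0.1536, -0.0299]
ee_rot: [-3.142, 0.0, -2.836]
force: [0.8, -0.9, 0.7]
width: 0.0586
t: 10.6
eef_pos: [0.5706, -0.1536, 0.0124]
ee_rot: [-3.141, 0.002, -2.835]
force: [0.6, 0.1, -0.7]
width: 0.0584
t 10.6 pos [ 0.5706 -0.1536  0.0124] rpy [-3.141e+00  2.000e-03 -2.835e+00] w 0.0584 F [ 0.6  0.1 -0.7] -> slide [ 3.000e-04 -8.000e-04 -4.153e-01] rows 5.0
```

View pics/s9.png

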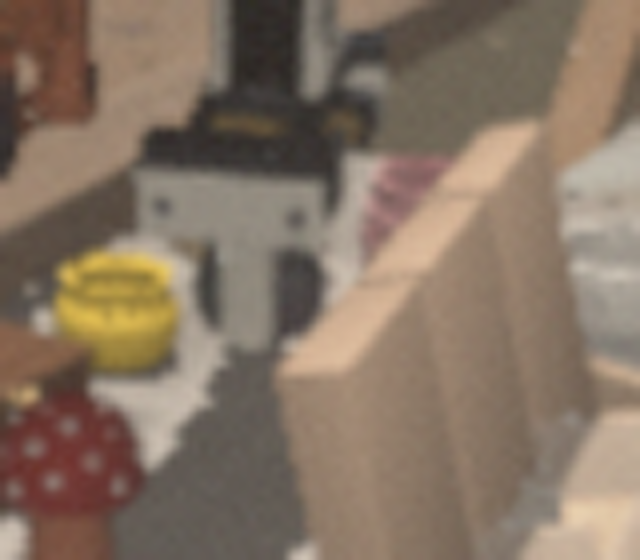

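The bowl is gripped at 58.6 mm and lifted; its dark sides show either side of the finger, level. Raising, then carrying across behind the stand.

```bash
python3 -m crank '[{"turn":[0,0,0],"slide":[0,0,-0.05],"fingers":0},{"turn":[0,0,0],"slide":[0,0,-0.12],"fingers":0},{"turn":[0,0,0],"slide":[0,0,-0.19],"fingers":0},{"turn":[0,0,0],"slide":[0,0,-0.26],"fingers":0},{"turn":[0,0,0],"slide":[0,0,-0.3],"fingers":0}]'; python3 -c "
from h import *
go(.603,.312,.16)"
```

```text
t: 11.07
eef_pos: [0.5708, -0.1539, 0.1647]
ee_rot: [-3.14, 0.005, -2.835]
force: [1.1, -0.6, -0.5]
width: 0.0583
t 11.07 pos [ 0.5708 -0.1539  0.1647] rpy [-3.14   0.005 -2.835] w 0.0583 F [ 1.1 -0.6 -0.5] -> slide [-0.3422  0.869   0.0091] rows 11.2
```

```bash
python3 -m crank '[{"turn":[0,0,0],"slide":[-0.014,0.035,0],"fingers":0},{"turn":[0,0,0],"slide":[-0.035,0.09,0],"fingers":0},{"turn":[0,0,0],"slide":[-0.06,0.15,0],"fingers":0},{"turn":[0,0,0],"slide":[-0.085,0.215,0],"fingers":0},{"turn":[0,0,0],"slide":[-0.11,0.28,0],"fingers":0}]'; python3 -m crank '[{"turn":[0,0,0],"slide":[-0.025,0.065,0],"fingers":0},{"turn":[0,0,0],"slide":[-0.05,0.13,0],"fingers":0},{"turn":[0,0,0],"slide":[-0.076,0.195,0],"fingers":0},{"turn":[0,0,0],"slide":[-0.102,0.26,0],"fingers":0},{"turn":[0,0,0],"slide":[-0.127,0.325,0],"fingers":0}]';  python3 -c "
from h import *
go(.603,.312,.16)"
```

```text
t: 11.48
eef_pos: [0.5794, -0.0023, 0.1604]
ee_rot: [3.141, 0.0, -2.837]
force: [0.9, -0.8, -1.4]
width: 0.0586
t: 11.9
eef_pos: [0.591, 0.1723, 0.1603]
ee_rot: [3.141, 0.0, -2.836]
force: [-0.3, -0.7, -0.7]
width: 0.0584
t 11.9 pos [0.591  0.1723 0.1603] rpy [ 3.141  0.    -2.836] w 0.0584 F [-0.3 -0.7 -0.7] -> slide [-0.1069  0.2592  0.0008] rows 3.4
```

```bash
python3 -m crank '[{"turn":[0,0,0],"slide":[-0.025,0.06,0],"fingers":0},{"turn":[0,0,0],"slide":[-0.05,0.12,0],"fingers":0},{"turn":[0,0,0],"slide":[-0.075,0.18,0],"fingers":0},{"turn":[0,0,0],"slide":[-0.095,0.23,0],"fingers":0},{"turn":[0,0,0],"slide":[-0.104,0.25,0],"fingers":0}]';python3 -m crank '[{"turn":[0,0,0],"slide":[0,0,0.02],"fingers":0},{"turn":[0,0,0],"slide":[0,0,0.05],"fingers":0},{"turn":[0,0,0],"slide":[0,0,0.08],"fingers":0},{"turn":[0,0,0],"slide":[0,0,0.1],"fingers":0},{"turn":[0,0,0],"slide":[0,0,0.1],"fingers":0}]'; python3 -m crank '[{"turn":[0,0,0],"slide":[0,0,0],"fingers":0},{"turn":[0,0,0],"slide":[0,0,0],"fingers":0},{"turn":[0,0,0],"slide":[0,0,0],"fingers":0}]';  python3 - <<'E'
from h import *
import cv2
go(.603,.312,.002)
s=get_state();p=s["eef_pos"]
f=grab_frame("side")[:,:,::-1];g=grab_frame("top")[:,:,::-1]
cv2.imwrite("pics/s10.png",cv2.resize(f[130:275,110:260],None,fx=4,fy=4,interpolation=cv2.INTER_CUBIC))
cv2.imwrite("pics/t10.png",cv2.resize(g[90:230,80:240],None,fx=4,fy=4,interpolation=cv2.INTER_CUBIC))
E
```

```text
t: 12.32
eef_pos: [0.603, 0.3088, 0.1596]
ee_rot: [3.141, -0.0, -2.834]
force: [0.7, 0.0, -2.0]
width: 0.0586
t: 12.73
eef_pos: [0.6017, 0.3035, 0.1071]
ee_rot: [-3.14, -0.005, -2.837]
force: [0.1, -0.1, -1.9]
width: 0.0585
t: 12.98
eef_pos: [0.604, 0.3055, 0.1113]
ee_rot: [3.141, 0.002, -2.836]
force: [0.6, 0.2, -1.0]
width: 0.0583
t 12.98 pos [0.604  0.3055 0.1113] rpy [ 3.141e+00  2.000e-03 -2.836e+00] w 0.0583 F [ 0.6  0.2 -1. ] -> slide [-0.0017  0.0128  0.2185] rows 2.6
```

View pics/s10.png

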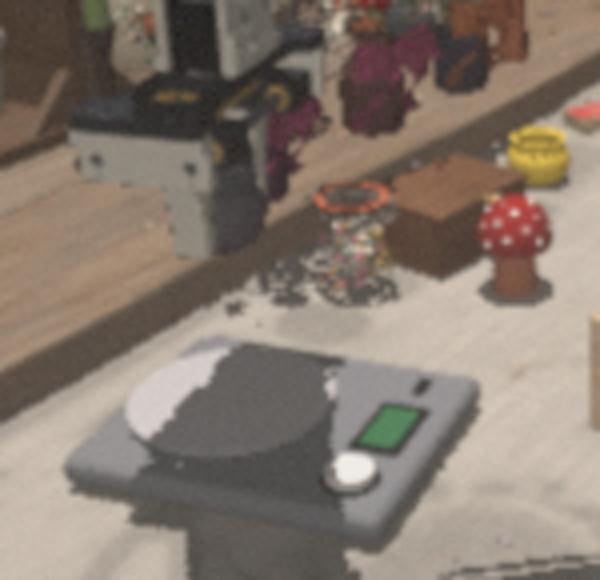

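View pics/t10.png

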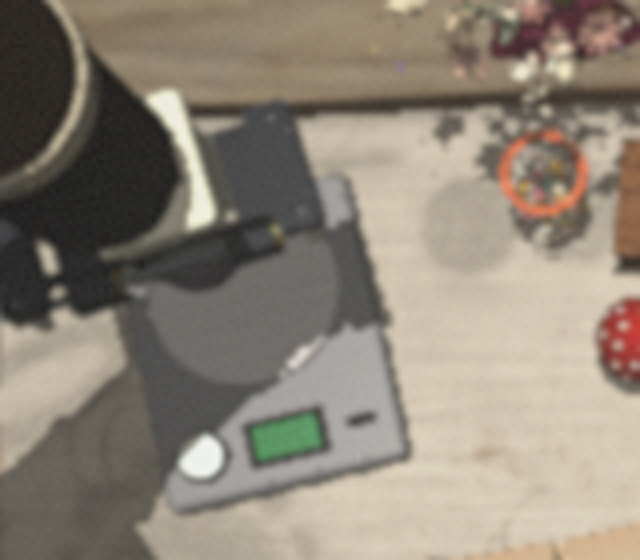

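```bash
python3 - <<'E'
from h import *
for z in (.155,.163):
  for x,y in((.604,.3055),(.61,.3055),(.604,.295)):
    c=np.array([x,y,z])
    print(c,"side",(np.array(proj("side",c))-[110,130])*4, "bot",(np.array(proj("side",c-[0,0,.022]))-[110,130])*4,"redge",(np.array(proj("side",c+.03*np.array([-.873,-.487,0])))-[110,130])*4,"top",(np.array(proj("top",c))-[80,90])*4,"front", (np.array(proj("top",c+[-.03,0,0]))-[80,90])*4)
E
python3 - <<'E'
import cv2
E
```

```text
[0.604  0.3055 0.155 ] side [221.40066623 221.69289203] bot [224.42838207 253.31589739] redge [269.17525012 222.32575461] top [196.59392451 247.12241546] front [195.85554045 293.51294275]
[0.61   0.3055 0.155 ] side [214.13863247 219.68345062] bot [217.22820819 251.23520462] redge [261.77612826 220.31485739] top [196.74099753 237.88224419] front [196.00362117 284.20946137]
[0.604 0.295 0.155] side [232.78897412 215.87954094] bot [235.67924383 247.27147289] redge [280.1233935  216.50768844] top [213.09094254 246.77306367] front [212.40897014 293.16421815]
[0.604  0.3055 0.163 ] side [220.28485408 210.03878193] bot [223.33424498 241.88817275] redge [268.23115693 210.67612463] top [192.6531719  244.19124212] front [191.89541203 290.93532546]
[0.61   0.3055 0.163 ] side [213.00006693 208.05604838] bot [216.11169643 239.8330227 ] redge [260.80829585 208.69191197] top [192.80409941 234.88094715] front [192.04738175 281.56073917]
[0.604 0.295 0.163] side [231.72394559 204.31200349] bot [234.63471657 235.92660478] redge [279.22692873 204.94455686] top [209.27891787 243.83904536] front [208.57845498 290.58376499]
```

Predictions fit both views: bowl right edge at (265,215) in the side crop, front edge at (205,288) in the top crop. Lateral pose is good to about 2–3 mm. Pan contact should come at reported z ≈ 0.002. I'll shift over the middle and lower.

```bash
python3 -m crank '[{"turn":[0,0,0],"slide":[-0.001,0.017,0.02],"fingers":0},{"turn":[0,0,0],"slide":[-0.001,0.017,0.06],"fingers":0},{"turn":[0,0,0],"slide":[-0.001,0.017,0.1],"fingers":0},{"turn":[0,0,0],"slide":[-0.001,0.017,0.14],"fingers":0},{"turn":[0,0,0],"slide":[-0.001,0.017,0.165],"fingers":0}]'; python3 -m crank '[{"turn":[0,0,0],"slide":[0,0,0],"fingers":0},{"turn":[0,0,0],"slide":[0,0,0],"fingers":0},{"turn":[0,0,0],"slide":[0,0,0],"fingers":0},{"turn":[0,0,0],"slide":[0,0,0],"fingers":0}]';  python3 - <<'E'
from h import *
import cv2
go(.602,.314,.004)
f=grab_frame("side")[:,:,::-1];g=grab_frame("top")[:,:,::-1]
cv2.imwrite("pics/s11.png",cv2.resize(f[160:265,120:230],None,fx=6,fy=6,interpolation=cv2.INTER_CUBIC)[:600])
cv2.imwrite("pics/t11.png",cv2.resize(g[100:220,90:210],None,fx=5,fy=5,interpolation=cv2.INTER_CUBIC))
E
```

```text
t: 13.5
eef_pos: [0.6001, 0.3135, 0.025]
ee_rot: [-3.141, -0.002, -2.836]
force: [0.1, -0.8, -1.4]
width: 0.0586
t: 13.83
eef_pos: [0.6021, 0.3144, 0.0291]
ee_rot: [3.141, 0.002, -2.835]
force: [0.2, 0.5, -0.9]
width: 0.0586
t 13.83 pos [0.6021 0.3144 0.0291] rpy [ 3.141e+00  2.000e-03 -2.835e+00] w 0.0586 F [ 0.2  0.5 -0.9] -> slide [ 0.0006 -0.0007  0.0501] rows 0.6
```

View pics/s11.png

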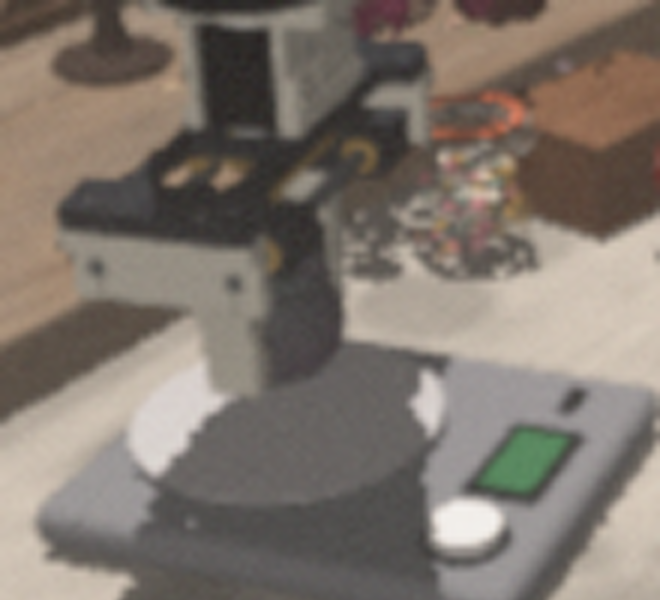

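View pics/t11.png

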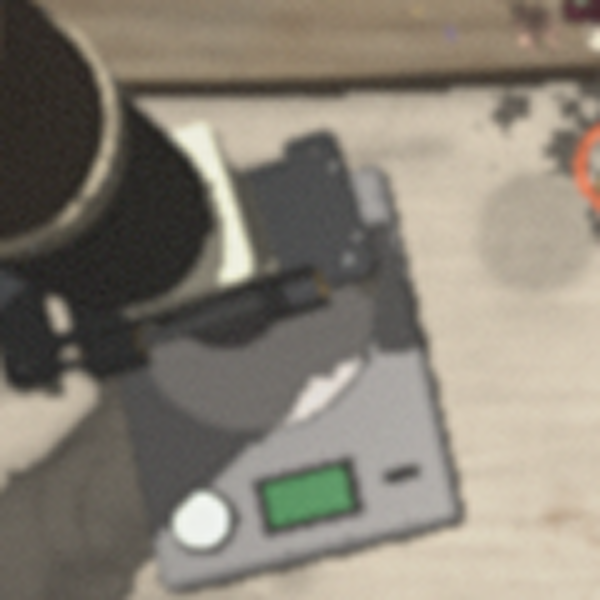

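The bowl is about 27 mm above the pan and over its middle. Lowering gently.

```bash
python3 -m crank '[{"turn":[0,0,0],"slide":[0,0,0.01],"fingers":0},{"turn":[0,0,0],"slide":[0,0,0.02],"fingers":0},{"turn":[0,0,0],"slide":[0,0,0.03],"fingers":0},{"turn":[0,0,0],"slide":[0,0,0.038],"fingers":0},{"turn":[0,0,0],"slide":[0,0,0.042],"fingers":0}]'; python3 -m crank '[{"turn":[0,0,0],"slide":[0,0,0],"fingers":0},{"turn":[0,0,0],"slide":[0,0,0],"fingers":0},{"turn":[0,0,0],"slide":[0,0,0.002],"fingers":0},{"turn":[0,0,0],"slide":[0,0,0.002],"fingers":0}]'; python3 -m crank '[{"turn":[0,0,0],"slide":[0,0,0.002],"fingers":0},{"turn":[0,0,0],"slide":[0,0,0.002],"fingers":0}]'; python3 -m crank '[{"turn":[0,0,0],"slide":[0,0,0.002],"fingers":0},{"turn":[0,0,0],"slide":[0,0,0.002],"fingers":0}]'
```

```text
t: 14.35
eef_pos: [0.6008, 0.3132, 0.0054]
ee_rot: [-3.141, -0.001, -2.836]
force: [1.0, 0.8, -0.3]
width: 0.0583
t: 14.68
eef_pos: [0.6013, 0.3137, 0.0056]
ee_rot: [3.141, 0.0, -2.836]
force: [-0.7, 0.4, -0.3]
width: 0.0584
t: 14.85
eef_pos: [0.6012, 0.3137, 0.0046]
ee_rot: [3.141, 0.0, -2.836]
force: [0.7, -0.0, -0.5]
width: 0.0582
t: 15.02
eef_pos: [0.6012, 0.3136, 0.0035]
ee_rot: [3.142, -0.0, -2.836]
force: [0.1, 0.2, -1.4]
width: 0.0582
```

```bash
python3 -m crank '[{"turn":[0,0,0],"slide":[0,0,0.002],"fingers":0},{"turn":[0,0,0],"slide":[0,0,0.002],"fingers":0}]'; python3 -m crank '[{"turn":[0,0,0],"slide":[0,0,0.002],"fingers":0},{"turn":[0,0,0],"slide":[0,0,0.002],"fingers":0}]';  python3 - <<'E'
from h import *
import cv2
f=grab_frame("side")[:,:,::-1]
cv2.imwrite("pics/s12.png",cv2.resize(f[160:265,120:230],None,fx=6,fy=6,interpolation=cv2.INTER_CUBIC)[:600])
E
```

```text
t: 15.18
eef_pos: [0.6012, 0.3136, 0.0024]
ee_rot: [-3.142, -0.0, -2.836]
force: [-1.2, 0.3, -1.0]
width: 0.0586
t: 15.35
eef_pos: [0.6013, 0.3136, 0.0021]
ee_rot: [-3.141, 0.0, -2.836]
force: [-1.8, -0.9, 3.7]
width: 0.0584
```

View pics/s12.png

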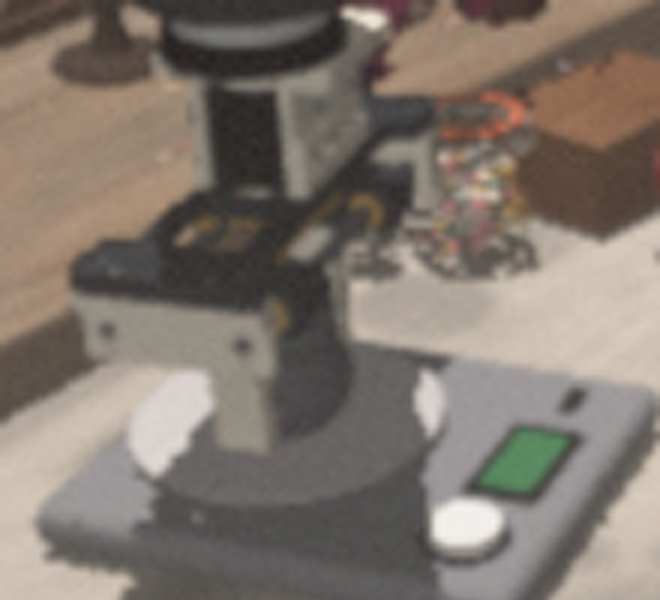

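The force rose to +3.7 N at z = 0.0021, exactly where predicted, and the bowl's underside shows on the pan. Opening gently.

```bash
python3 -m crank '[{"turn":[0,0,0],"slide":[0,0,0],"fingers":0.34},{"turn":[0,0,0],"slide":[0,0,0],"fingers":0.36},{"turn":[0,0,0],"slide":[0,0,0],"fingers":0.42},{"turn":[0,0,0],"slide":[0,0,0],"fingers":0.5},{"turn":[0,0,0],"slide":[0,0,0],"fingers":0.6}]' 5; python3 -m crank '[{"turn":[0,0,0],"slide":[0,0,0],"fingers":0.9},{"turn":[0,0,0],"slide":[0,0,0],"fingers":0.9},{"turn":[0,0,0],"slide":[0,0,0],"fingers":0.9},{"turn":[0,0,0],"slide":[0,0,0],"fingers":0.9},{"turn":[0,0,0],"slide":[0,0,0],"fingers":0.9}]'; python3 -m crank '[{"turn":[0,0,0],"slide":[0,0,-0.02],"fingers":0.9},{"turn":[0,0,0],"slide":[0,0,-0.06],"fingers":0.9},{"turn":[0,0,0],"slide":[0,0,-0.12],"fingers":0.9},{"turn":[0,0,0],"slide":[0,0,-0.18],"fingers":0.9},{"turn":[0,0,0],"slide":[0,0,-0.22],"fingers":0.9}]';  python3 - <<'E'
from h import *
import cv2
f=grab_frame("side")[:,:,::-1]
cv2.imwrite("pics/s13.png",cv2.resize(f[160:265,120:230],None,fx=6,fy=6,interpolation=cv2.INTER_CUBIC)[:600])
E
```

```text
t: 15.82
eef_pos: [0.6013, 0.3137, 0.0013]
ee_rot: [3.142, -0.0, -2.836]
force: [0.2, 0.9, -0.4]
width: 0.0676
t: 16.23
eef_pos: [0.6013, 0.3136, 0.0015]
ee_rot: [-3.142, -0.0, -2.836]
force: [0.3, -0.7, -0.5]
width: 0.0831
t: 16.65
eef_pos: [0.6023, 0.3141, 0.1156]
ee_rot: [3.141, 0.003, -2.835]
force: [0.7, 0.6, 0.8]
width: 0.0832
```

View pics/s13.png

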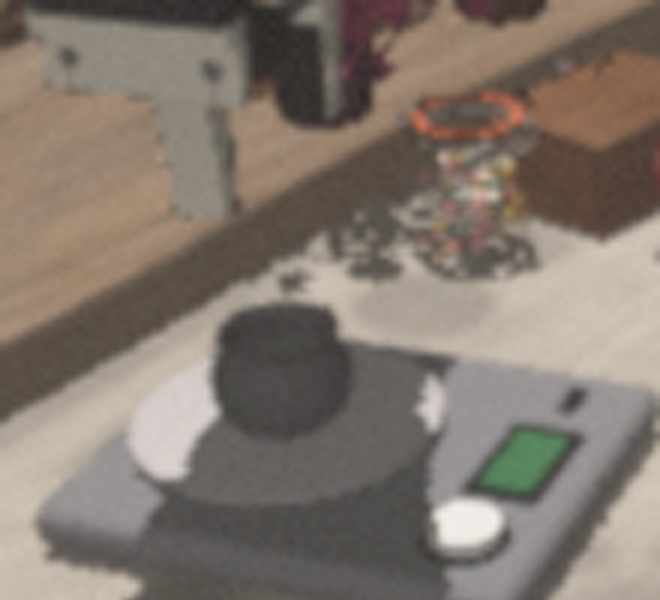

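The bowl stands upright in the middle of the pan: belly centre (283,380), pan centre (286,423). I'll check the numbers and plan the press with the right-hand finger only. The other finger then hangs past the scale's left edge over the table.

```bash
python3 - <<'E'
from h import *
print((np.array(proj("side",[.603,.313,.054]))-[120,160])*6,(np.array(proj("side",[.603,.313,.032]))-[120,160])*6)
go(.603,.314,.16)
go(.4686,.3925,.12)
E
python3 -m crank '[{"turn":[0,0,0],"slide":[0,0,-0.02],"fingers":1},{"turn":[0,0,0],"slide":[0,0,-0.04],"fingers":1},{"turn":[0,0,0],"slide":[0,0,-0.04],"fingers":1}]'
python3 -c "
from h import *
go(.4686,.3925,.12)"
```

```text
[282.27483076 370.9247285 ] [286.5558733  414.58537632]
t 16.7 pos [0.6041 0.3153 0.1197] rpy [ 3.139  0.009 -2.835] w 0.0832 F [1.  0.7 3.6] -> slide [ 0.0022 -0.0016 -0.0806] rows 1.0
t 16.7 pos [0.6041 0.3153 0.1197] rpy [ 3.139  0.009 -2.835] w 0.0832 F [1.  0.7 3.6] -> slide [ 0.2117  0.2291 -0.002 ] rows 3.7
t: 16.95
eef_pos: [0.602, 0.3141, 0.1339]
ee_rot: [3.141, 0.003, -2.835]
force: [0.0, -0.1, 1.2]
width: 0.0878
t 16.95 pos [0.602  0.3141 0.1339] rpy [ 3.141e+00  3.000e-03 -2.835e+00] w 0.0878 F [ 0.  -0.1  1.2] -> slide [0.2073 0.2299 0.0275] rows 3.7
```

```bash
python3 -m crank '[{"turn":[0,0,0],"slide":[0.035,0.04,0],"fingers":1},{"turn":[0,0,0],"slide":[0.085,0.095,0],"fingers":1},{"turn":[0,0,0],"slide":[0.14,0.155,0],"fingers":1},{"turn":[0,0,0],"slide":[0.19,0.21,0],"fingers":1},{"turn":[0,0,0],"slide":[0.207,0.23,0],"fingers":1}]'; python3 -m crank '[{"turn":[0,0,0],"slide":[0,0,0.02],"fingers":1},{"turn":[0,0,0],"slide":[0,0,0.05],"fingers":1},{"turn":[0,0,0],"slide":[0,0,0.08],"fingers":1},{"turn":[0,0,0],"slide":[0,0,0.11],"fingers":1},{"turn":[0,0,0],"slide":[0,0,0.12],"fingers":1}]'; python3 -m crank '[{"turn":[0,0,0],"slide":[0,0,0],"fingers":1},{"turn":[0,0,0],"slide":[0,0,0],"fingers":1},{"turn":[0,0,0],"slide":[0,0,0],"fingers":1},{"turn":[0,0,0],"slide":[0,0,0],"fingers":1}]'; python3 - <<'E'
from h import *
import cv2
go(.4686,.3925,0.0)
f=grab_frame("side")[:,:,::-1];g=grab_frame("top")[:,:,::-1]
cv2.imwrite("pics/s14.png",cv2.resize(f[130:275,100:250],None,fx=4,fy=4,interpolation=cv2.INTER_CUBIC))
cv2.imwrite("pics/t14.png",cv2.resize(g[120:240,70:200],None,fx=5,fy=5,interpolation=cv2.INTER_CUBIC))
E
```

```text
t: 17.37
eef_pos: [0.4644, 0.3934, 0.1309]
ee_rot: [-3.141, -0.001, -2.834]
force: [-0.1, -0.6, 0.1]
width: 0.0877
t: 17.78
eef_pos: [0.4671, 0.3903, 0.0683]
ee_rot: [-3.139, -0.004, -2.837]
force: [0.6, -0.1, -0.1]
width: 0.088
t: 18.12
eef_pos: [0.4685, 0.3925, 0.0724]
ee_rot: [3.141, 0.001, -2.836]
force: [0.0, 0.7, 0.3]
width: 0.0871
t 18.12 pos [0.4685 0.3925 0.0724] rpy [ 3.141e+00  1.000e-03 -2.836e+00] w 0.0871 F [0.  0.7 0.3] -> slide [-0.     -0.0002  0.1449] rows 1.7
```

View pics/s14.png

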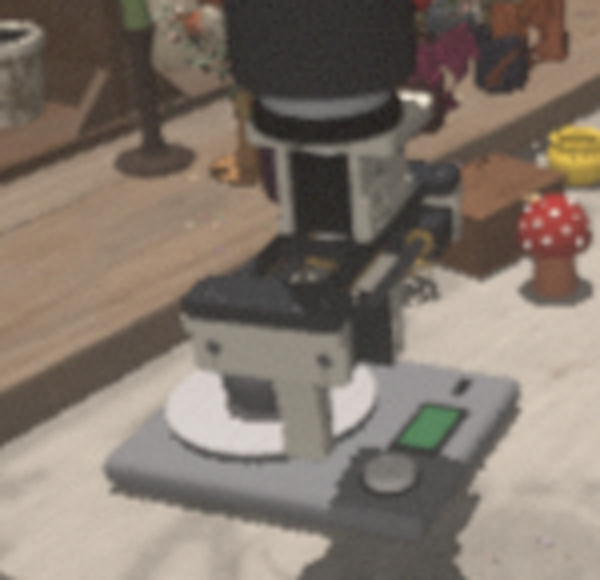

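View pics/t14.png

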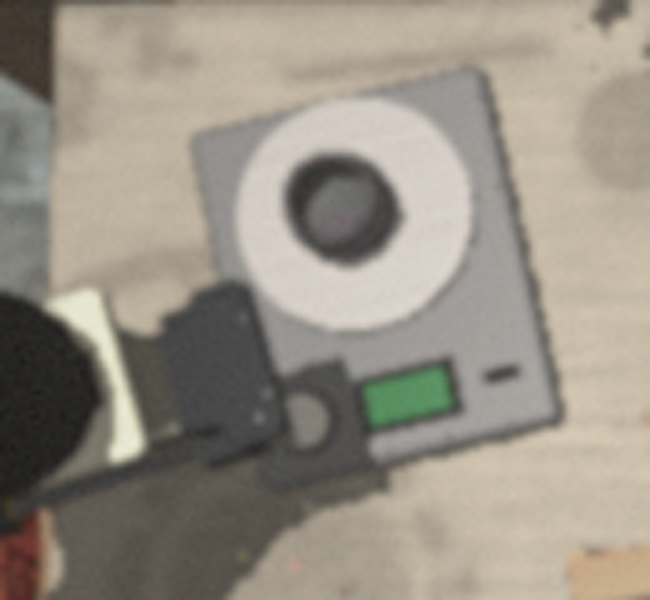

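The bowl sits dead centre on the pan in the top view, at (343,210) against (354,213). In the side crop the right finger's tip is at about (378–400, 360) and the cap at (390,472). I'll compare with where the tip should be above the cap.

```bash
python3 - <<'E'
from h import *
import cv2
print("bowl",crop("top",343,209,70,120,5,.054))
ty=np.array([-.301,.954,0]);tx=np.array([-.954,-.301,0])
T=np.array([.485,.3405,0])
for z in(.033,.1,.108):
  print(z,[np.round((np.array(proj("side",T+[0,0,z]+a*tx*.0095+b*ty*.0105))-[100,130])*4) for a,b in((0,0),(1,1),(1,-1),(-1,1),(-1,-1))])
f=grab_frame("side")[:,:,::-1]
cv2.imwrite("pics/s15.png",cv2.resize(f[185:260,160:240],None,fx=8,fy=8,interpolation=cv2.INTER_CUBIC))
E
```

```text
bowl [0.60055589 0.31157596 0.054     ]
0.033 [array([389., 467.]), array([398., 478.]), array([410., 459.]), array([368., 474.]), array([380., 455.])]
0.1 [array([383., 371.]), array([392., 381.]), array([404., 364.]), array([361., 378.]), array([374., 360.])]
0.108 [array([382., 359.]), array([391., 369.]), array([404., 352.]), array([360., 366.]), array([373., 348.])]
```

View pics/s15.png

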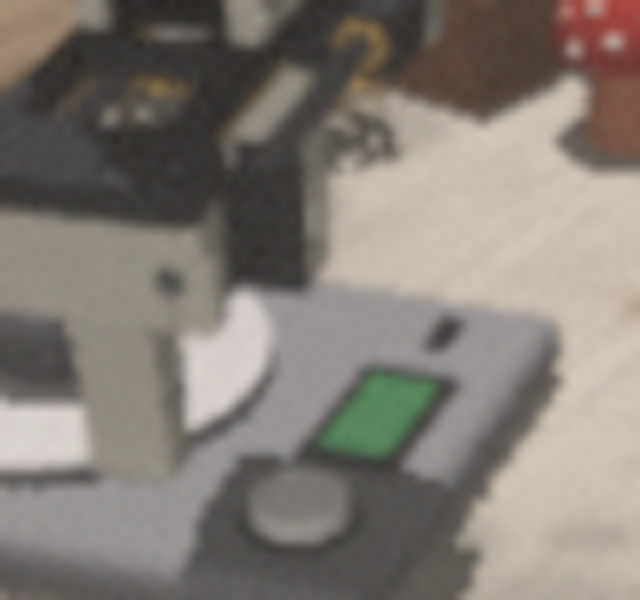

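The tip corners match the prediction to about 1 px and lie within the cap. Lowering to just above the cap.

```bash
python3 -m crank '[{"turn":[0,0,0],"slide":[0,0,0.02],"fingers":1},{"turn":[0,0,0],"slide":[0,0,0.055],"fingers":1},{"turn":[0,0,0],"slide":[0,0,0.09],"fingers":1},{"turn":[0,0,0],"slide":[0,0,0.115],"fingers":1},{"turn":[0,0,0],"slide":[0,0,0.125],"fingers":1}]'; python3 -m crank '[{"turn":[0,0,0],"slide":[0,0,0],"fingers":1},{"turn":[0,0,0],"slide":[0,0,0],"fingers":1},{"turn":[0,0,0],"slide":[0,0,0],"fingers":1},{"turn":[0,0,0],"slide":[0,0,0],"fingers":1}]'; python3 - <<'E'
from h import *
import cv2
go(.4686,.3925,0.0)
f=grab_frame("side")[:,:,::-1]
cv2.imwrite("pics/s16.png",cv2.resize(f[185:260,160:240],None,fx=8,fy=8,interpolation=cv2.INTER_CUBIC))
E
```

```text
t: 18.68
eef_pos: [0.4669, 0.3909, 0.0065]
ee_rot: [-3.14, -0.003, -2.836]
force: [0.1, -1.0, 0.4]
width: 0.0876
t: 19.02
eef_pos: [0.4684, 0.3928, 0.01]
ee_rot: [3.141, 0.001, -2.836]
force: [-1.0, 1.4, 0.8]
width: 0.0879
t 19.02 pos [0.4684 0.3928 0.01  ] rpy [ 3.141e+00  1.000e-03 -2.836e+00] w 0.0879 F [-1.   1.4  0.8] -> slide [-0.0002 -0.0007  0.02  ] rows 0.2
```

View pics/s16.png

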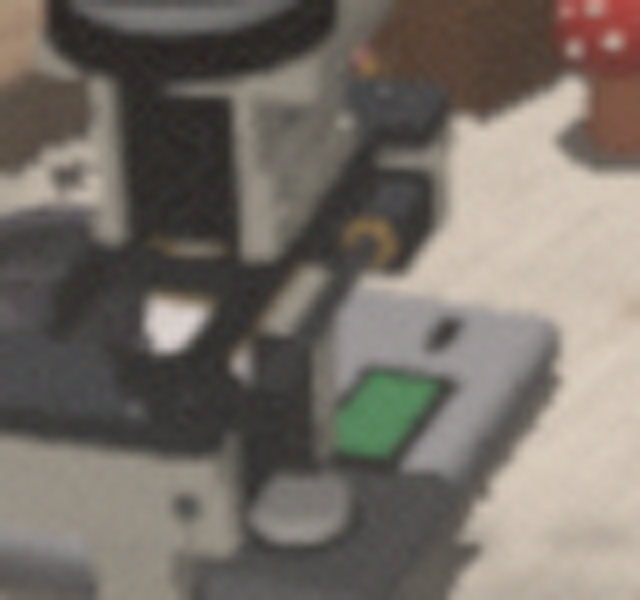

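The tip at (285,475) is about 12 mm straight above the cap at (300,507). Pressing in small steps now.

```bash
python3 -m crank '[{"turn":[0,0,0],"slide":[0,0,0.006],"fingers":1},{"turn":[0,0,0],"slide":[0,0,0.012],"fingers":1},{"turn":[0,0,0],"slide":[0,0,0.018],"fingers":1},{"turn":[0,0,0],"slide":[0,0,0.022],"fingers":1}]'; python3 -m crank '[{"turn":[0,0,0],"slide":[0,0,0.002],"fingers":1},{"turn":[0,0,0],"slide":[0,0,0.004],"fingers":1},{"turn":[0,0,0],"slide":[0,0,0.004],"fingers":1}]';python3 -m crank '[{"turn":[0,0,0],"slide":[0,0,0.002],"fingers":1},{"turn":[0,0,0],"slide":[0,0,0.004],"fingers":1},{"turn":[0,0,0],"slide":[0,0,0.004],"fingers":1}]'
```

```text
t: 19.4
eef_pos: [0.4678, 0.392, -0.0024]
ee_rot: [-3.141, -0.0, -2.836]
force: [1.0, -0.1, -0.1]
width: 0.0873
t: 19.65
eef_pos: [0.4679, 0.392, -0.0041]
ee_rot: [-3.141, -0.0, -2.836]
force: [-0.2, 0.1, 0.9]
width: 0.0878
t: 19.9
eef_pos: [0.468, 0.3922, -0.0059]
ee_rot: [-3.142, 0.0, -2.836]
force: [-1.7, 0.2, 4.1]
width: 0.0877
```

```bash
python3 -m crank '[{"turn":[0,0,0],"slide":[0,0,0.002],"fingers":1},{"turn":[0,0,0],"slide":[0,0,0.004],"fingers":1},{"turn":[0,0,0],"slide":[0,0,0.004],"fingers":1}]';python3 -m crank '[{"turn":[0,0,0],"slide":[0,0,0.002],"fingers":1},{"turn":[0,0,0],"slide":[0,0,0.004],"fingers":1},{"turn":[0,0,0],"slide":[0,0,0.004],"fingers":1}]'; python3 - <<'E'
from h import *
import cv2
go(.4686,.3925,0.0)
f=grab_frame("side")[:,:,::-1]
cv2.imwrite("pics/s17.png",cv2.resize(f[185:260,160:240],None,fx=8,fy=8,interpolation=cv2.INTER_CUBIC))
E
```

```text
t: 20.15
eef_pos: [0.468, 0.3921, -0.0079]
ee_rot: [-3.142, 0.0, -2.836]
force: [-1.0, -0.7, 3.7]
width: 0.0877
t: 20.4
eef_pos: [0.468, 0.3922, -0.0093]
ee_rot: [-3.141, 0.0, -2.836]
force: [-2.5, -1.8, 8.7]
width: 0.0874
t 20.4 pos [ 0.468   0.3922 -0.0093] rpy [-3.141  0.    -2.836] w 0.0874 F [-2.5 -1.8  8.7] -> slide [-0.0013  0.0003 -0.0186] rows 0.2
```

View pics/s17.png

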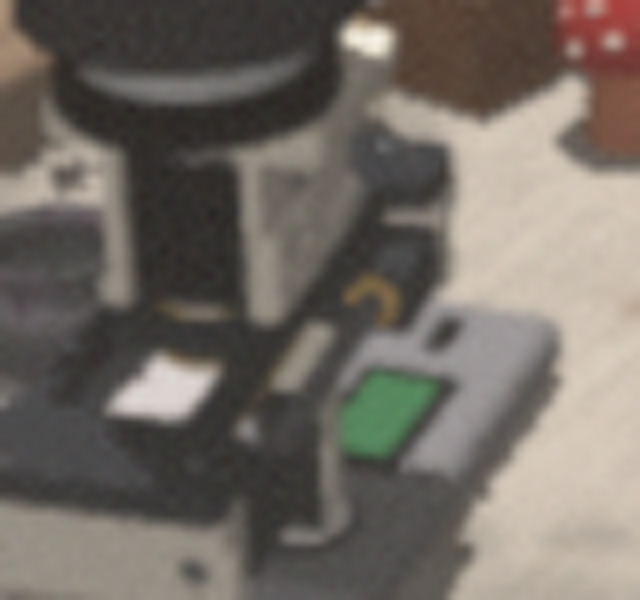

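The force went 0.9 → 4 → 8.7 N over about 5 mm, with the tip on the cap, so it looks bottomed out. A little more to be sure, then release straight up.

```bash
python3 -m crank '[{"turn":[0,0,0],"slide":[0,0,0.002],"fingers":1},{"turn":[0,0,0],"slide":[0,0,0.003],"fingers":1},{"turn":[0,0,0],"slide":[0,0,0.003],"fingers":1},{"turn":[0,0,0],"slide":[0,0,0.003],"fingers":1}]'; python3 -m crank '[{"turn":[0,0,0],"slide":[0,0,-0.01],"fingers":1},{"turn":[0,0,0],"slide":[0,0,-0.02],"fingers":1},{"turn":[0,0,0],"slide":[0,0,-0.05],"fingers":1},{"turn":[0,0,0],"slide":[0,0,-0.1],"fingers":1},{"turn":[0,0,0],"slide":[0,0,-0.15],"fingers":1}]'; python3 -m crank '[{"turn":[0,0,0],"slide":[0,0,-0.05],"fingers":1},{"turn":[0,0,0],"slide":[0,0,-0.1],"fingers":1},{"turn":[0,0,0],"slide":[0,0,-0.12],"fingers":1},{"turn":[0,0,0],"slide":[0,0,-0.12],"fingers":1},{"turn":[0,0,0],"slide":[0,0,-0.12],"fingers":1}]'; python3 - <<'E'
from h import *
import cv2
f=grab_frame("side")[:,:,::-1];g=grab_frame("top")[:,:,::-1]
cv2.imwrite("pics/s18.png",cv2.resize(f[130:275,100:250],None,fx=4,fy=4,interpolation=cv2.INTER_CUBIC))
cv2.imwrite("pics/t18.png",cv2.resize(g[120:240,70:200],None,fx=5,fy=5,interpolation=cv2.INTER_CUBIC))
E
```

```text
t: 20.78
eef_pos: [0.4681, 0.3922, -0.0095]
ee_rot: [-3.141, 0.001, -2.835]
force: [-6.6, -2.9, 20.0]
width: 0.0878
t: 21.2
eef_pos: [0.4675, 0.3917, 0.0633]
ee_rot: [-3.14, -0.002, -2.836]
force: [0.8, 0.8, 0.5]
width: 0.0877
t: 21.62
eef_pos: [0.4679, 0.3924, 0.1236]
ee_rot: [3.141, 0.0, -2.836]
force: [-0.1, 0.5, -1.6]
width: 0.0881
```

View pics/s18.png

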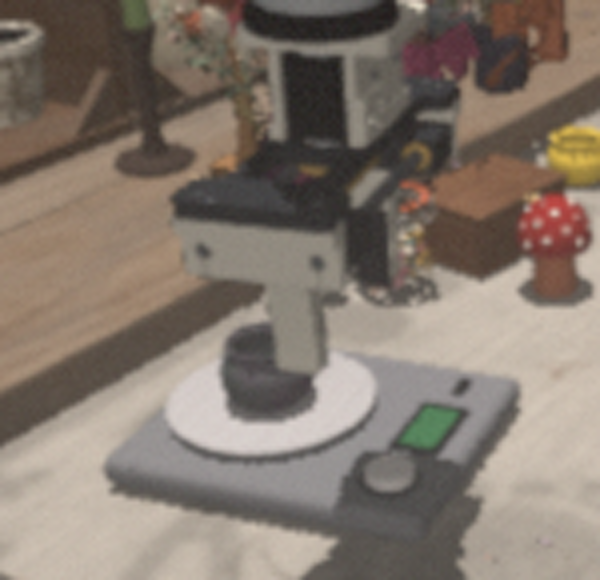

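View pics/t18.png

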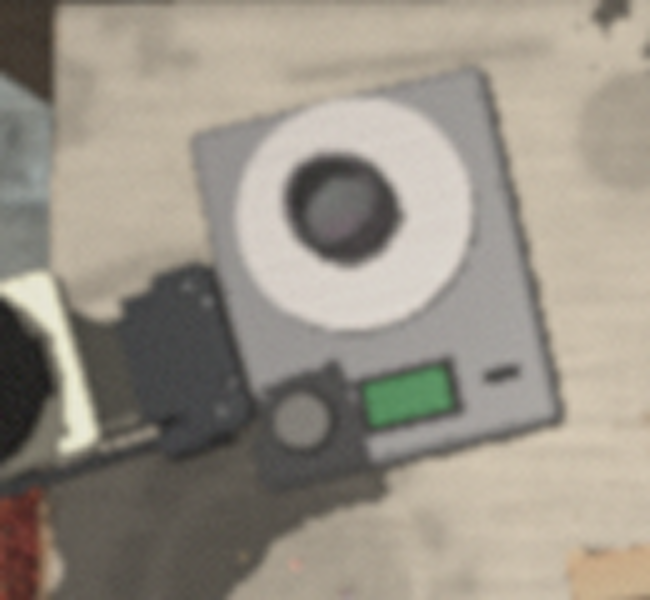

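The bowl is unmoved and upright in the middle of the pan. The cap is back up at (390,470) and the gripper is well clear. I'll settle briefly and hand in.

```bash
python3 -m crank '[{"turn":[0,0,0],"slide":[0,0,0],"fingers":1},{"turn":[0,0,0],"slide":[0,0,0],"fingers":1},{"turn":[0,0,0],"slide":[0,0,0],"fingers":1},{"turn":[0,0,0],"slide":[0,0,0],"fingers":1}]'; python3 -c "
from station import *
print(job_done())"
```

```text
t: 22.05
eef_pos: [0.4678, 0.392, 0.123]
ee_rot: [-3.141, -0.001, -2.836]
force: [-0.4, -0.0, 0.8]
width: 0.0876
the job is handed in; nothing more can be done
None
```

The dark bowl is standing upright on the middle of the scale's pan, and I then pressed the tare button fully down and released it. I handed the job in at 22 s; it gives no verdict.

**Failed first grasp:** the pictures showed the real fingertips about 36 mm above the reported TCP, which disagrees with the robot's description. The fingers closed at rim height, missed the bowl's body and pushed it about 11 mm, still upright. I re-measured it and went lower. It gripped at 58.6 mm, and I carried it behind the stand and set it down gently, with contact at the height I had predicted.

**Last checks:**
- **Bowl:** from the top view after release, its centre was about 2–3 mm from the pan's centre. It looked upright, and its place in the picture was unchanged after the press.
- **Tare press:** I used one finger. The force rose over about 5 mm of travel to a hard stop, reaching 20 N.
- **Button and arm:** the cap looks fully up again in the last picture, judged by eye only. The gripper is clear of everything, with no contact force beyond sensor noise.

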